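Seat and tap home the taper arbor of a specimen grinder

TASK

Take the orange-handled taper arbor from the rack, seat it upright in the brass taper socket of the white spindle unit and let go of it. Then knock it home with the red-topped tapper, white face down: at least two separate gentle taps, the first only part of the way and the tapper lifted clear in between, no tap ever harder than 30 N, until the arbor stops dead and the catch underneath is pressed in. Finally stand the tapper back upright on its black mat; leave everything else alone.

Things in the scene. Friction and masses are not known exactly. Their poses are not given: they have to be found in the camera images.
- arbor: Loose, 0.28 kg, upright in one of the rack's three holes (which one varies), hung by its flange. Origin: centre of the shank's lower tip; z: up to the handle. Round. Steel taper shank: diameter 16 mm at the tip, 25.4 mm from 58 to 76 mm up; dark flange, diameter 40, at 76-84 mm; ORANGE handle, diameter 30, at 84-126 mm, flat top at 126 mm.
- arbor_white: bystander: arbor like the other but with a WHITE handle and a straight shank that does not fit the socket; hangs in another hole of the rack; same handle and flange sizes and same origin height. Leave it.
- arbor_blue: bystander: as the white one, with a BLUE handle. Leave it.
- rack: fixed grey block, 70 mm (x) by 200 mm (y) by 86 mm high, origin under its centre; three holes of 28.5 mm in its top, in a row along its y axis, 65 mm apart; the arbors' handles stand from 94 to 136 mm above the table. Grip them with the fingers closing along the rack's x axis.
- socket (a point): Centre of the mouth of the spindle unit's brass taper sleeve as it stands at the start, 117 mm above the table (the point stays there when the sleeve is driven down); z up. Mouth diameter 24 mm, narrowing to 17.6 mm 40 mm below. Let down by hand with 4 N or less, the arbor wedges with its tip about 51 mm below the mouth, handle top about 75 mm above it.
- machine: Fixed white spindle unit: base 180x150x40 mm, steel nose of diameter 68 up to 115 mm, grey block behind the nose up to 85 mm. Origin on the table below the socket; z up. The sleeve is a drag fit: 6 to 7 N on the arbor starts to drive both down, then about 0.3 N more per mm; they stay where left. After 3 to 18 mm (unseen, varies) the tip meets the catch.
- catch (a joint): Hidden catch pin under the socket's bore, in m: 0 = untouched, 0.003 = fully in; over 0.0018 is locked. It stays where pushed. It adds about 3 N to the driving force; after its 3 mm everything stops dead: driving takes up to 15 N, so a sharp rise above 16 N means home.
- tapper: loose round hand tapper, 35 mm in diameter and 102 mm long, 0.35 kg nominal (varies), standing upright on its mat. Origin: centre of its lower, WHITE nylon face; z up along it; aluminium body, RED cap at the top.
- mat: fixed black rubber mat, 110 by 110 mm, 5 mm thick, origin under its centre; the tapper stands on it.
- stain: bystander: amber bottle, diameter 52 mm, 120 mm tall, origin under its centre.
- jar: bystander: specimen jar with a yellow lid, diameter 60 mm, 70 mm tall, origin under its centre.
- slidebox: bystander: green slide box, 90 by 170 by 32 mm, origin under its centre.
- beaker: bystander: glass beaker, diameter 66 mm, 85 mm tall, origin under its centre.
- driver: bystander: screwdriver, about 200 mm long, red handle, lying on the table between the robot and the spindle unit.
Not all that is in view belongs to the job. Of the things that look like the arbor, the larger one is meant. Leave any purple look-alike of the tapper alone.

How it is judged:
By the outcome, as a careful person would: the job done as asked, in the order asked, and still so for the second after the job is handed in, with the robot touching nothing.
It also fails if it takes over 67 s, if anything falls off the work surface, if the arm or the gripper's body presses on something with over 40 N, if the wrist force passes 120 N, or if a joint passes its speed limit or range.

ROBOT

A 7-joint arm with a two-finger parallel gripper is mounted at the origin on the work surface. World frame = base frame: x ahead of the robot, y to its left, z up, the work surface at z = 0. Lengths are in m, angles in rad, forces in N, time in s.
With the tool pointing down it reaches from about 0.4 to 0.85 m from the base axis. Payload 4.5 kg.
Tool frame: the origin (TCP) lies midway between the tips of the shut fingers; the grasp point (between the pads) lies 19 mm behind it; z points along the fingers, y is the direction in which the jaws open and shut (so a half turn about z gives the same grasp; the last joint's range is limited). The gripper opens to 88 mm and grips with 3 to 60 N. Pads are 18 mm wide; open, the fingers measure 123 mm over their backs; the gripper's body (75 mm by 187 mm) begins 45 mm behind the grasp point.
Start: joints at [-1.127, 0.689, -0.195, 1.565, 0.157, 0.902, -0.215], TCP at [0.249, 0.573, 0.239] pointing down, gripper open.
Joint ranges: [-3.01, 3.01], [-0.46, 2.08], [-1.47, 1.51], [0.13, 2.56], [-1, 4.14], [0.04, 2.09], [-2.66, 2.66]. Speed limits (rad/s): [2.57, 2.57, 3.14, 3.14, 3.14, 3.14, 3.14].

INTERFACE

Orientations are given as a unit quaternion [x, y, z, w].
In Python, from plant import r gives the robot as it stands.
- The arm moves only by the tool play_rows, never from a script. Its argument "targets" is a list of rows, each an object of numbers: "jaw": the closure, from 0 (fully open) to 1 (shut); "dx", "dy", "dz": the shift along the tool's x, y, z in m; "yaw": the turn about the tool's z in rad. A call has exactly 5 rows; each row shifts and turns the pose as measured when the row begins, along the tool's axes as they then stand; what a row does not reach is not made up. A row lasts 1/10 s, in which the tool goes at most 50 mm and 8.59 degrees, less where a joint would pass 70% of its speed; a pose out of reach is approached as far as the arm can. A call with a gripper value outside its range is refused whole. The fingers move at their own pace and stop on an object; "squeeze" is the grip in N (left out, the last holds). Time passes only in rows, so rows that do not move let the fingers close, or fill a call up. It gives the time, the measured TCP pose, the force and the opening at its end, in the units of the state.
- r.get_state(): the state, without advancing time (a new reading comes with each control period).
- r.snapshot(name): name is "side" or "top" or "wrist"; returns a dict with "frame" (420x560x3 uint8, red, green, blue), "z_map" (420x560 float32, m along the optical axis (not along the pixel's ray), 0 where there is no reading), "mtx" (3x3 intrinsics, pixels), "position" and "orientation" of the camera in the world; the wrist camera has in their place "T_tool_cam" (4x4, takes a point from camera to tool coordinates, whose origin is the TCP and whose axes are the flange's). Camera axes: x right, y up, looking along -z (the intrinsics and any distortion apply to the point x, -y, -z); pixel columns grow to the right and rows downward; lengths in m; the calibration is good to about 2 mm. The wrist camera is an equidistant fisheye: a pixel r from the principal point sees the ray r / f radians off the axis. A picture is of the moment at which its call begins: read the wrist's pose just before it.
- r.finish_job(): hands the job in, once; it reports no verdict.
The state is a dict: "clock": time; "q": joint angles; "qd": joint speeds; "joint_torque": joint torques, N m; "tool_pos": TCP position; "eef_rot": TCP orientation; "contact_force": force on the tool from outside, world axes, zero at the start; "moment": the same for the moment, N m; "opening": opening from 0.0 (shut) to 1.0 (fully open).
Only numpy, scipy, OpenCV 4.12 (cv2) and the standard library are available. Lean on these libraries where they do the work, as an engineer would, in place of code of your own. Each camera call takes 0.05 s, during which the arm holds its last target.

## Working session

There is one attempt and no reset: what is moved stays moved. The work goes in short steps, Python scripts to look and compute and a tool call to move; the robot and the scene stay as the last step left them, time stands still between calls to the robot, and variables do not carry over. Pictures are saved under pics/ and viewed, and the job is handed in when it is done.

Besides the shell and the picture viewer there is one more tool, called after ">>>" as name(argument=value, ...) on one line, values as JSON. play_rows: Moves the arm, as the interface text tells. Its arguments: {"type":"object","properties":{"targets":{"type":"array"},"squeeze":{"type":"number"}},"required":["targets"]}

```bash
ls; mkdir -p pics
cat > h.py <<'E'
import numpy as np, cv2
from scipy.spatial.transform import Rotation as R
from plant import r
def save(n,img): cv2.imwrite('pics/'+n, cv2.cvtColor(img,cv2.COLOR_RGB2BGR))
def ray(s,u,v):
    K=s['mtx'];x=(u-K[0,2])/K[0,0];y=(v-K[1,2])/K[1,1]
    d=R.from_quat(s['orientation']).apply([x,-y,-1.0]) 
    return np.array(s['position']),d
def plane(s,u,v,z):
    p,d=ray(s,u,v); return p+d*(z-p[2])/d[2]
def depthpt(s,u,v):
    p,d=ray(s,u,v); return p+d*s['z_map'][int(v),int(u)]
E
python3 - <<'E'
from h import *
import pickle
st=r.get_state();print(st)
for n in ['top','side']:
    s=r.snapshot(n);save(n+'0.png',s['frame']);pickle.dump(s,open(n+'0.pkl','wb'));print(n,s.keys(),s['mtx'],s['position'],s['orientation'])
E
```

```text
pics
{'clock': 0.0, 'q': array([-1.12719263,  0.68997983, -0.19453305,  1.56634328,  0.15730172,
        0.90254863, -0.21506978]), 'qd': array([ 0.00120308,  0.00073183, -0.00061909,  0.0008422 , -0.0001708 ,
        0.00083922, -0.00062089]), 'joint_torque': array([ 2.37574977e-04, -5.27554214e+01, -1.26736544e+00, -1.53431368e+01,
       -5.27330046e-02,  6.39314341e-03,  1.75452169e-04]), 'tool_pos': array([0.24879919, 0.57263608, 0.23791334]), 'eef_rot': array([ 2.03407170e-01,  9.79093782e-01, -9.34255804e-04, -1.25810568e-04]), 'contact_force': array([-0.38238971, -0.88532533, -0.74006157]), 'moment': array([ 0.00938274,  0.07425353, -0.01193343]), 'opening': 1.0006422747703723}
top dict_keys(['frame', 'z_map', 'mtx', 'position', 'orientation']) [[524.55660863   0.         284.15352372]
 [  0.         524.55660863 217.59353813]
 [  0.           0.           1.        ]] [ 0.32862893 -0.02368645  1.50171084] [-0.06337623  0.05511206  0.70650555 -0.70270621]
side dict_keys(['frame', 'z_map', 'mtx', 'position', 'orientation']) [[380.03118287   0.         282.65551035]
 [  0.         380.03118287 210.15907734]
 [  0.           0.           1.        ]] [0.37558812 0.62947491 0.72960644] [-0.05814792  0.39484572  0.90401279 -0.15322058]
```

View pics/top0.png

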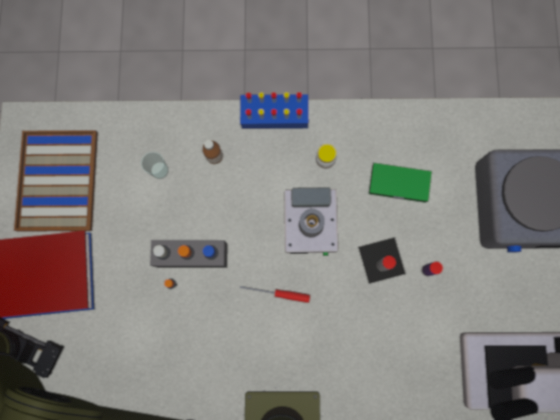

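View pics/side0.png

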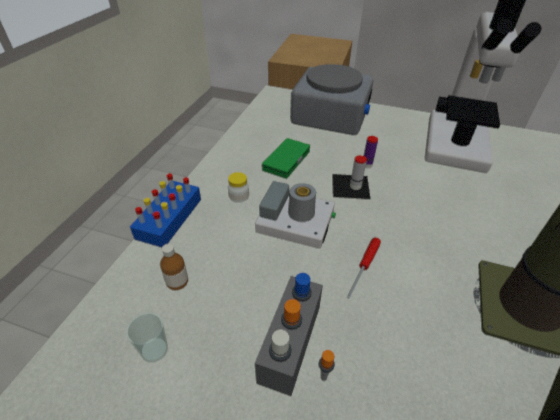

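The rack holds white (160,251), orange (184,251) and blue (209,251). The small orange piece at (170,284) is the smaller look-alike. One red cap is on the mat at (388,263), and another is off the mat at (433,268), which has a purple body in the side view at (371,150). I'll confirm with an enlarged crop and measure.

Run:
```python
from h import *
import pickle
t=pickle.load(open('top0.pkl','rb'));s=pickle.load(open('side0.pkl','rb'))
f=t['frame'];g=s['frame']
a=cv2.resize(f[225:300,140:240],(400,300),interpolation=cv2.INTER_CUBIC)
b=cv2.resize(f[225:300,350:450],(400,300),interpolation=cv2.INTER_CUBIC)
c=cv2.resize(g[255:405,245:445],(400,300),interpolation=cv2.INTER_CUBIC)
d=cv2.resize(g[120:210,300:420],(400,300),interpolation=cv2.INTER_CUBIC)
save('crop0.png',np.vstack([np.hstack([a,b]),np.hstack([c,d])]))
def comps(img,lo,hi,minA=15):
    hsv=cv2.cvtColor(img,cv2.COLOR_RGB2HSV); m=cv2.inRange(hsv,lo,hi)
    n,l,stt,c=cv2.connectedComponentsWithStats(m)
    return [(stt[i].tolist(),c[i].round(1).tolist()) for i in range(1,n) if stt[i][4]>=minA]
for nm,im in (('top',f),('side',g)):
    print(nm,'orange',comps(im,(8,150,120),(18,255,255)))
    print(nm,'red',comps(im,(0,170,120),(6,255,255)))
# depth points top
for n,(u,v) in dict(white=(160,251),orange=(184,251),blue=(209,251),tap=(389,263),purp=(434,268),small=(170,284),nose=(303,223),sock=(312,222)).items():
    print(n,depthpt(t,u,v).round(4))
```

```text
top orange [([178, 246, 11, 11, 96], [183.5, 250.7]), ([165, 280, 8, 7, 44], [168.5, 283.0])]
top red [([57, 232, 28, 75, 1173], [74.0, 266.3]), ([383, 256, 13, 12, 122], [389.0, 261.7]), ([431, 263, 11, 10, 87], [435.7, 267.4]), ([276, 291, 33, 10, 184], [292.0, 295.6]), ([64, 295, 10, 8, 29], [67.7, 298.4])]
side orange [([285, 299, 16, 18, 189], [292.3, 306.4]), ([322, 350, 12, 13, 110], [327.8, 355.8])]
side red [([368, 136, 9, 6, 37], [372.2, 138.5]), ([355, 156, 11, 7, 51], [360.3, 158.6]), ([362, 238, 18, 29, 217], [370.8, 251.7])]
white [0.4733 0.3176 0.1358]
orange [0.473  0.2547 0.1351]
blue [0.4723 0.1885 0.1389]
tap [ 0.4412 -0.2858  0.1044]
purp [ 0.4277 -0.4058  0.0988]
small [0.3892 0.2987 0.0914]
nose [ 0.5488 -0.0583  0.1132]
sock [ 0.5607 -0.0849  0.0554]
```

View pics/crop0.png

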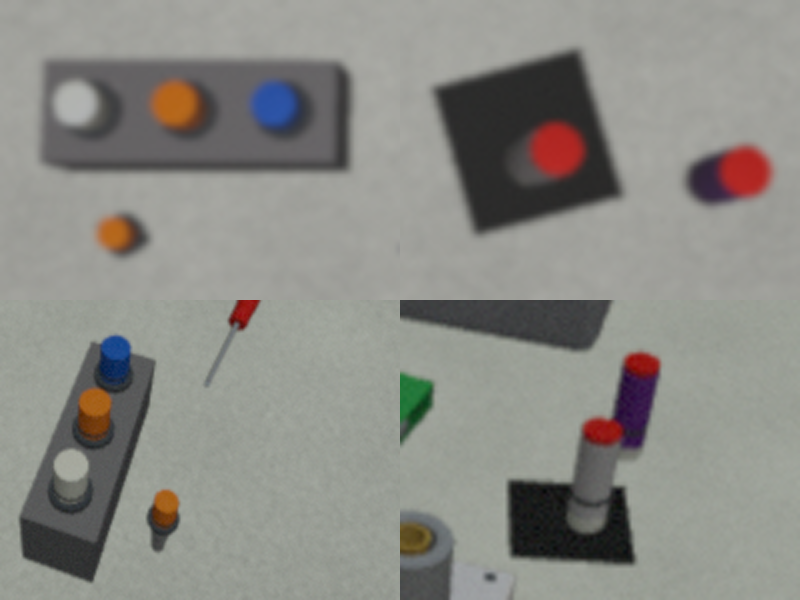

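The crop confirms it. The target arbor is the larger orange handle, in the rack's middle hole at (184,251). The tapper is the aluminium body on the mat at (388,262). The purple one off the mat at (435,267) and the small orange piece on the table are look-alikes to leave alone.

Run:
```python
from h import *
import pickle
t=pickle.load(open('top0.pkl','rb'));s=pickle.load(open('side0.pkl','rb'))
def cloud(s,box):
    u0,v0,u1,v1=box
    vv,uu=np.mgrid[v0:v1,u0:u1]
    K=s['mtx'];z=s['z_map'][v0:v1,u0:u1]
    d=np.stack([(uu-K[0,2])/K[0,0],-(vv-K[1,2])/K[1,1],-np.ones_like(uu,float)],-1)
    p=R.from_quat(s['orientation']).apply((d*z[...,None]).reshape(-1,3))+s['position']
    return p,uu.ravel(),vv.ravel()
for nm,sn in (('top',t),('side',s)):
  boxes=dict(orange=(176,243,193,260),white=(150,243,170,260),blue=(200,243,220,260),tap=(378,252,402,275),nose=(290,205,335,240)) if nm=='top' else dict(orange=(280,290,306,330),white=(268,325,295,358),blue=(290,268,315,300),tap=(345,150,372,195),nose=(280,175,325,225))
  zt=dict(orange=.136,white=.136,blue=.136,tap=.107,nose=.115)
  for n,b in boxes.items():
    p,uu,vv=cloud(sn,b)
    m=abs(p[:,2]-zt[n])<0.006
    q=p[m]
    c,rad=cv2.minEnclosingCircle((q[:,:2]*1000).astype(np.float32))
    print(nm,n,m.sum(),'mean',q.mean(0).round(4),'circ',np.round(c,1),round(rad,1),'ray', plane(sn,uu[m].mean(),vv[m].mean(),zt[n]).round(4))
```

```text
top orange 101 mean [0.4747 0.2556 0.1357] circ [474.9 256.3] 15.2 ray [0.4747 0.2556 0.136 ]
top white 98 mean [0.4754 0.3202 0.1362] circ [475.6 320.3] 14.8 ray [0.4754 0.3202 0.136 ]
top blue 98 mean [0.4745 0.1911 0.136 ] circ [474.3 190.8] 14.9 ray [0.4745 0.1911 0.136 ]
top tap 135 mean [ 0.444  -0.2854  0.1072] circ [ 443.8 -285.6] 17.6 ray [ 0.444  -0.2854  0.107 ]
top nose 346 mean [ 0.5549 -0.0821  0.1148] circ [554.9 -82.5] 34.1 ray [ 0.5549 -0.0821  0.115 ]
side orange 206 mean [0.4746 0.2591 0.1354] circ [474.9 257.3] 15.2 ray [0.4744 0.2596 0.136 ]
side white 243 mean [0.4747 0.3236 0.1355] circ [475.1 322.7] 15.3 ray [0.4746 0.324  0.136 ]
side blue 171 mean [0.4744 0.194  0.1354] circ [474.4 192.1] 15.4 ray [0.4743 0.1945 0.136 ]
side tap 83 mean [ 0.4445 -0.2811  0.1063] circ [ 444.7 -281.8] 17.9 ray [ 0.4444 -0.28    0.107 ]
side nose 360 mean [ 0.5548 -0.0782  0.1142] circ [556.7 -81.4] 35.8 ray [ 0.5545 -0.077   0.115 ]
```

```bash
cat >> h.py <<'E'
def status():
    st=r.get_state();Rm=R.from_quat(st['eef_rot']).as_matrix()
    ya=np.degrees(np.arctan2(Rm[1,1],Rm[0,1]))
    print('t',round(st['clock'],2),'pos',st['tool_pos'].round(4),'yang',round(ya,2),'zdir',Rm[:,2].round(4),'F',st['contact_force'].round(2),'M',st['moment'].round(2),'open',round(st['opening'],3))
    return st,Rm,ya
def plan(target,n,yang=0.0,vmax=0.045):
    """rows in tool axes toward world target (TCP), yaw so that tool y points at yang deg (mod 180 not applied)"""
    st,Rm,ya=status()
    p=st['tool_pos'].copy();target=np.array(target)
    dy=-np.radians((yang-ya+180)%360-180) # tool z down
    M=Rm.copy()
    for i in range(n):
        k=n-i
        d=(target-p)/k; L=np.linalg.norm(d)
        if L>vmax:d*=vmax/L
        w=np.clip(dy/k if abs(dy)/k>0.14 else dy,-0.14,0.14)
        t=M.T@d
        print(i,'dx %.4f dy %.4f dz %.4f yaw %.3f'%(*t,w))
        p=p+d; dy-=w; M=M@R.from_euler('z',w).as_matrix()
    print('left',(target-p).round(4),round(dy,3))
E
python3 -c "
from h import *
plan([0.4747,0.256,0.2],10)"
```

```text
t 0.1 pos [0.2488 0.5727 0.238 ] yang 66.53 zdir [-5.0e-04 -1.6e-03 -1.0e+00] F [-0.17  0.91  0.63] M [-0.02 -0.03  0.02] open 1.001
0 dx -0.0333 dy -0.0200 dz 0.0038 yaw 0.140
1 dx -0.0358 dy -0.0152 dz 0.0038 yaw 0.140
2 dx -0.0376 dy -0.0101 dz 0.0038 yaw 0.140
3 dx -0.0386 dy -0.0047 dz 0.0038 yaw 0.140
4 dx -0.0389 dy 0.0007 dz 0.0038 yaw 0.140
5 dx -0.0384 dy 0.0061 dz 0.0038 yaw 0.140
6 dx -0.0372 dy 0.0114 dz 0.0038 yaw 0.140
7 dx -0.0352 dy 0.0165 dz 0.0038 yaw 0.140
8 dx -0.0326 dy 0.0213 dz 0.0038 yaw 0.041
9 dx -0.0317 dy 0.0226 dz 0.0038 yaw 0.000
left [0. 0. 0.] 0.0
```

>>> play_rows(targets=[{"jaw": 0,"dx": -0.033,"dy": -0.02,"dz": 0.004,"yaw": 0.14},{"jaw": 0,"dx": -0.036,"dy": -0.015,"dz": 0.004,"yaw": 0.14},{"jaw": 0,"dx": -0.038,"dy": -0.01,"dz": 0.004,"yaw": 0.14},{"jaw": 0,"dx": -0.039,"dy": -0.005,"dz": 0.004,"yaw": 0.14},{"jaw": 0,"dx": -0.039,"dy": 0.001,"dz": 0.004,"yaw": 0.14}])

```text
clock: 0.6
tool_pos: [0.3582, 0.4143, 0.2151]
eef_rot: [0.532, 0.846, -0.0, -0.003]
contact_force: [1.1, 0.5, -0.3]
opening: 1.003
```

```bash
python3 -c "
from h import *
plan([0.4747,0.256,0.2],5)"
```

```text
t 0.6 pos [0.3582 0.4143 0.2151] yang 25.67 zdir [-0.0063  0.0029 -1.    ] F [ 1.12  0.54 -0.26] M [-0.02 -0.03 -0.  ] open 1.003
0 dx -0.0386 dy 0.0073 dz 0.0028 yaw 0.140
1 dx -0.0372 dy 0.0126 dz 0.0028 yaw 0.140
2 dx -0.0351 dy 0.0177 dz 0.0028 yaw 0.140
3 dx -0.0323 dy 0.0224 dz 0.0028 yaw 0.028
4 dx -0.0317 dy 0.0233 dz 0.0028 yaw 0.000
left [0. 0. 0.] 0.0
```

Tracking is close to the plan, so I'll continue.

>>> play_rows(targets=[{"jaw": 0,"dx": -0.039,"dy": 0.007,"dz": 0.003,"yaw": 0.14},{"jaw": 0,"dx": -0.037,"dy": 0.013,"dz": 0.003,"yaw": 0.14},{"jaw": 0,"dx": -0.035,"dy": 0.018,"dz": 0.003,"yaw": 0.14},{"jaw": 0,"dx": -0.032,"dy": 0.022,"dz": 0.003,"yaw": 0.028},{"jaw": 0,"dx": -0.032,"dy": 0.023,"dz": 0.003,"yaw": 0}])

```text
clock: 1.1
tool_pos: [0.4752, 0.2475, 0.1971]
eef_rot: [0.714, 0.7, -0.003, -0.003]
contact_force: [0.7, 0.9, 0.6]
opening: 0.998
```

```bash
python3 -c "
from h import *
plan([0.4747,0.256,0.16],5)
s=r.snapshot('wrist');save('w1.png',s['frame']);print(s['mtx'],s['T_tool_cam'])
import pickle;pickle.dump((s,r.get_state()),open('w1.pkl','wb'))"
```

```text
t 1.1 pos [0.4752 0.2475 0.1971] yang -1.2 zdir [-8.1e-03  6.0e-04 -1.0e+00] F [0.72 0.91 0.57] M [-0.03  0.01  0.01] open 0.998
0 dx 0.0017 dy -0.0001 dz 0.0074 yaw -0.021
1 dx 0.0017 dy -0.0000 dz 0.0074 yaw 0.000
2 dx 0.0017 dy -0.0000 dz 0.0074 yaw 0.000
3 dx 0.0017 dy -0.0000 dz 0.0074 yaw 0.000
4 dx 0.0017 dy -0.0000 dz 0.0074 yaw 0.000
left [0. 0. 0.] 0.0
[[325.1922621    0.         280.17971671]
 [  0.         325.1922621  205.71667159]
 [  0.           0.           1.        ]] [[ 1.30029212e-04  9.60867817e-01  2.77007260e-01  7.21516628e-02]
 [ 9.99999464e-01  1.59719525e-04 -1.02343344e-03  1.24034271e-03]
 [-1.02762772e-03  2.77007244e-01 -9.60867280e-01 -1.46968816e-01]
 [ 0.00000000e+00  0.00000000e+00  0.00000000e+00  1.00000000e+00]]
```

View pics/w1.png

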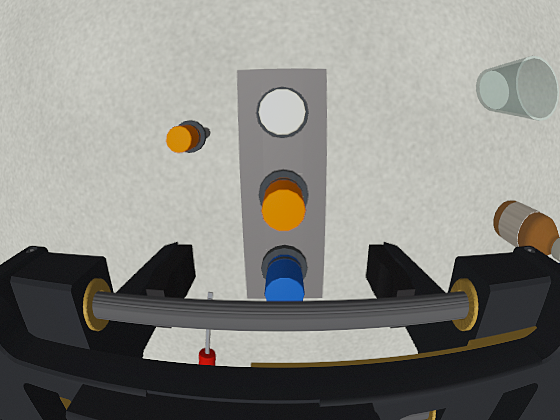

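The wrist view shows the orange handle top at about (284,210), white above it at (282,111), blue below at (285,290), and the small look-alike off the rack at (180,138). I'll check the orange handle's position from this view.

```bash
cat >> h.py <<'E'
def wray(s,st,u,v):
    K=s['mtx'];a=(u-K[0,2])/K[0,0];b=(v-K[1,2])/K[1,1];th=np.hypot(a,b)
    k=np.sin(th)/th if th>1e-9 else 1
    d=np.array([a*k,-b*k,-np.cos(th)])
    T=s['T_tool_cam'];Rm=R.from_quat(st['eef_rot']).as_matrix()
    return Rm@T[:3,3]+st['tool_pos'],Rm@T[:3,:3]@d
def wplane(s,st,u,v,z):
    p,d=wray(s,st,u,v);return p+d*(z-p[2])/d[2]
E
python3 - <<'E'
from h import *
import pickle
s,st=pickle.load(open('w1.pkl','rb'))
hsv=cv2.cvtColor(s['frame'],cv2.COLOR_RGB2HSV)
m=cv2.inRange(hsv,(8,150,205),(22,255,255))
n,l,S,c=cv2.connectedComponentsWithStats(m)
for i in range(1,n):
    if S[i][4]>100:
        print(S[i],c[i],wplane(s,st,*c[i],0.136).round(4))
E
```

```text
[166 127  25  25 485] [178.04329897 139.03092784] [0.4159 0.2983 0.136 ]
[ 262  190   43   41 1341] [282.93363162 209.81730052] [0.4833 0.2476 0.136 ]
```

Run:
```python
from h import *
import pickle
st,_,_=status()
s=r.snapshot('wrist')
st2,_,_=status()
hsv=cv2.cvtColor(s['frame'],cv2.COLOR_RGB2HSV)
m=cv2.inRange(hsv,(8,150,205),(22,255,255))
n,l,S,c=cv2.connectedComponentsWithStats(m)
for i in range(1,n):
    if S[i][4]>100:
        b=S[i];print(b,c[i],wplane(s,st,*c[i],0.136).round(4))
u,v=282,210
K=s['mtx'];a=(u-K[0,2])/K[0,0];b=(v-K[1,2])/K[1,1];th=np.hypot(a,b);print(s['z_map'][v,u])
T=s['T_tool_cam'];z=s['z_map'][v,u]
print(st['tool_pos']+R.from_quat(st['eef_rot']).as_matrix()@(T[:3,:3]@np.array([a*z,-b*z,-z])+T[:3,3]))
wm=cv2.inRange(hsv[95:130,255:310],(0,0,185),(180,40,255));n,l,S,c=cv2.connectedComponentsWithStats(wm);i=1+S[1:,4].argmax();print('white',S[i],wplane(s,st,*(c[i]+[255,95]),.136))
```

```text
t 1.15 pos [0.48   0.2387 0.1969] yang -1.82 zdir [-0.0048 -0.0055 -1.    ] F [ 3.37 -4.95 -0.82] M [-0.41 -0.14 -0.06] open 1.002
t 1.2 pos [0.4781 0.2416 0.197 ] yang -1.8 zdir [-0.0063 -0.0037 -1.    ] F [-0.04 -0.34  0.7 ] M [-0.07  0.1  -0.01] open 0.998
[159 117  24  26 484] [170.22727273 129.03512397] [0.4109 0.3053 0.136 ]
[ 254  177   43   41 1392] [274.91522989 197.00574713] [0.4783 0.2566 0.136 ]
0.21628992
[0.48267735 0.2477661  0.13678624]
white [  0   0  41  25 869] [0.47946928 0.31616894 0.136     ]
```

```bash
python3 -c "
from h import *
plan([0.4747,0.256,0.155],4)"
```

```text
t 1.2 pos [0.4781 0.2416 0.197 ] yang -1.8 zdir [-0.0063 -0.0037 -1.    ] F [-0.04 -0.34  0.7 ] M [-0.07  0.1  -0.01] open 0.998
0 dx 0.0036 dy -0.0009 dz 0.0105 yaw -0.031
1 dx 0.0036 dy -0.0008 dz 0.0105 yaw 0.000
2 dx 0.0036 dy -0.0008 dz 0.0105 yaw 0.000
3 dx 0.0036 dy -0.0008 dz 0.0105 yaw 0.000
left [0. 0. 0.] 0.0
```

>>> play_rows(targets=[{"jaw": 0,"dx": 0.0036,"dy": -0.001,"dz": 0.01,"yaw": -0.03},{"jaw": 0,"dx": 0.0036,"dy": -0.001,"dz": 0.01,"yaw": 0},{"jaw": 0,"dx": 0.0036,"dy": -0.001,"dz": 0.01,"yaw": 0},{"jaw": 0,"dx": 0.0036,"dy": -0.001,"dz": 0.01,"yaw": 0},{"jaw": 0,"dx": 0,"dy": 0,"dz": 0,"yaw": 0}])

```text
clock: 1.7
tool_pos: [0.4703, 0.2608, 0.1522]
eef_rot: [0.705, 0.71, -0.005, -0.003]
contact_force: [-0.9, 0.3, 0.2]
opening: 1.003
```

```bash
cat > wm.py <<'E'
from h import *
st,_,_=status()
s=r.snapshot('wrist')
hsv=cv2.cvtColor(s['frame'],cv2.COLOR_RGB2HSV)
m=cv2.inRange(hsv,(8,150,205),(22,255,255))
n,l,S,c=cv2.connectedComponentsWithStats(m)
for i in range(1,n):
    if S[i][4]>100:
        b=S[i];print(b,c[i],wplane(s,st,*c[i],0.136).round(4))
save('w2.png',s['frame'])
plan([0.4747,0.256,0.099],5)
E
python3 wm.py
```

```text
t 1.7 pos [0.4703 0.2608 0.1522] yang 0.41 zdir [-0.0105 -0.0023 -0.9999] F [-0.94  0.33  0.16] M [-0.05  0.07  0.01] open 1.003
[153 145  30  31 693] [167.50937951 160.40692641] [0.4118 0.3102 0.136 ]
[ 266  234   53   46 1879] [292.16072379 256.49813731] [0.4782 0.2568 0.136 ]
t 1.75 pos [0.4706 0.2607 0.1527] yang 0.39 zdir [-0.0099 -0.0021 -0.9999] F [ 0.04 -0.11  0.02] M [-0.02  0.1  -0.06] open 1.003
0 dx -0.0009 dy 0.0009 dz 0.0107 yaw 0.007
1 dx -0.0009 dy 0.0009 dz 0.0107 yaw 0.000
2 dx -0.0009 dy 0.0009 dz 0.0107 yaw 0.000
3 dx -0.0009 dy 0.0009 dz 0.0107 yaw 0.000
4 dx -0.0009 dy 0.0009 dz 0.0107 yaw 0.000
left [0. 0. 0.] 0.0
```

View pics/w2.png

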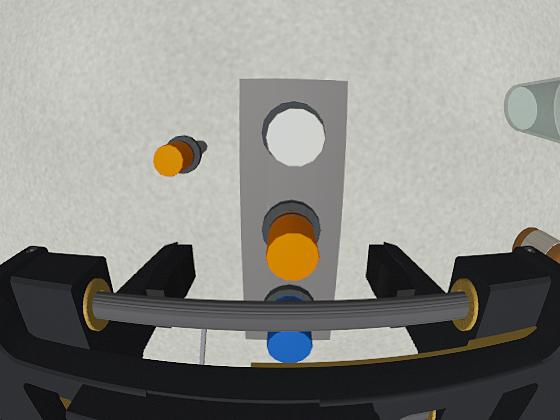

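>>> play_rows(targets=[{"jaw": 0.2,"dx": -0.001,"dy": 0.0012,"dz": 0.0107,"yaw": 0.007},{"jaw": 0.3,"dx": -0.001,"dy": 0.0012,"dz": 0.0107,"yaw": 0},{"jaw": 0.4,"dx": -0.001,"dy": 0.0012,"dz": 0.0107,"yaw": 0},{"jaw": 0.4,"dx": -0.001,"dy": 0.0012,"dz": 0.0107,"yaw": 0},{"jaw": 0.4,"dx": 0,"dy": 0.001,"dz": 0.009,"yaw": 0}])

```text
clock: 2.25
tool_pos: [0.4773, 0.2569, 0.0979]
eef_rot: [0.707, 0.707, -0.003, -0.002]
contact_force: [0.3, -0.3, -0.1]
opening: 0.607
```

```bash
python3 wm.py
```

```text
t 2.25 pos [0.4773 0.2569 0.0979] yang -0.01 zdir [-7.e-03 -9.e-04 -1.e+00] F [ 0.29 -0.31 -0.14] M [-0.05  0.09  0.03] open 0.607
[ 102  151   35   40 1094] [119.44058501 170.41773309] [0.4195 0.3112 0.136 ]
[ 243  275   71   26 1387] [278.07281903 289.24369142] [0.4781 0.2642 0.136 ]
t 2.3 pos [0.4768 0.2566 0.0967] yang -0.01 zdir [-0.0086 -0.002  -1.    ] F [ 0.75  0.43 -1.22] M [-0.    0.05 -0.05] open 0.599
0 dx -0.0001 dy -0.0004 dz -0.0005 yaw -0.000
1 dx -0.0001 dy -0.0004 dz -0.0005 yaw 0.000
2 dx -0.0001 dy -0.0004 dz -0.0005 yaw 0.000
3 dx -0.0001 dy -0.0004 dz -0.0005 yaw 0.000
4 dx -0.0001 dy -0.0004 dz -0.0005 yaw 0.000
left [0. 0. 0.] 0.0
```

View pics/w2.png

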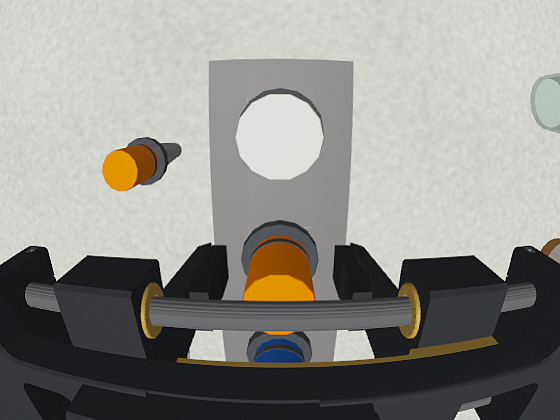

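The handle sits centred at about (279,290) between the fingers (mid ~281), so I'll close.

>>> play_rows(targets=[{"jaw": 0.6,"dx": 0,"dy": 0.0005,"dz": -0.001,"yaw": 0},{"jaw": 0.8,"dx": 0,"dy": 0,"dz": -0.001,"yaw": 0},{"jaw": 0.8,"dx": 0,"dy": 0,"dz": 0,"yaw": 0},{"jaw": 0.8,"dx": 0,"dy": 0,"dz": 0,"yaw": 0},{"jaw": 0.8,"dx": 0,"dy": 0,"dz": 0,"yaw": 0}], squeeze=20)

```text
clock: 2.8
tool_pos: [0.4772, 0.2564, 0.0985]
eef_rot: [0.707, 0.707, -0.004, -0.002]
contact_force: [0.4, 0.0, -2.3]
opening: 0.336
```

```bash
python3 -c "
from h import *
plan([0.477,0.2565,0.25],5)"
```

```text
t 2.8 pos [0.4772 0.2564 0.0985] yang -0.03 zdir [-0.0092 -0.0022 -1.    ] F [ 0.44  0.03 -2.32] M [ 0.01  0.08 -0.03] open 0.336
0 dx -0.0000 dy -0.0003 dz -0.0303 yaw -0.001
1 dx -0.0000 dy -0.0003 dz -0.0303 yaw 0.000
2 dx -0.0000 dy -0.0003 dz -0.0303 yaw 0.000
3 dx -0.0000 dy -0.0003 dz -0.0303 yaw 0.000
4 dx -0.0000 dy -0.0003 dz -0.0303 yaw 0.000
left [0. 0. 0.] 0.0
```

>>> play_rows(targets=[{"jaw": 0.8,"dx": 0,"dy": 0,"dz": -0.02,"yaw": 0},{"jaw": 0.8,"dx": 0,"dy": 0,"dz": -0.035,"yaw": 0},{"jaw": 0.8,"dx": 0,"dy": 0,"dz": -0.04,"yaw": 0},{"jaw": 0.8,"dx": 0,"dy": 0,"dz": -0.04,"yaw": 0},{"jaw": 0.8,"dx": -0.005,"dy": 0,"dz": -0.025,"yaw": 0}])

```text
clock: 3.3
tool_pos: [0.4752, 0.251, 0.2597]
eef_rot: [0.707, 0.708, -0.01, -0.004]
contact_force: [0.7, -0.0, -3.0]
opening: 0.336
```

```bash
python3 -c "
from h import *
plan([0.5575,-0.082,0.25],10)"
```

```text
t 3.3 pos [0.4752 0.251  0.2597] yang 0.08 zdir [-0.0197 -0.0077 -0.9998] F [ 0.65 -0.01 -3.01] M [ 0.01 -0.05 -0.  ] open 0.336
0 dx -0.0333 dy 0.0082 dz 0.0011 yaw 0.001
1 dx -0.0333 dy 0.0082 dz 0.0011 yaw 0.000
2 dx -0.0333 dy 0.0082 dz 0.0011 yaw 0.000
3 dx -0.0333 dy 0.0082 dz 0.0011 yaw 0.000
4 dx -0.0333 dy 0.0082 dz 0.0011 yaw 0.000
5 dx -0.0333 dy 0.0082 dz 0.0011 yaw 0.000
6 dx -0.0333 dy 0.0082 dz 0.0011 yaw 0.000
7 dx -0.0333 dy 0.0082 dz 0.0011 yaw 0.000
8 dx -0.0333 dy 0.0082 dz 0.0011 yaw 0.000
9 dx -0.0333 dy 0.0082 dz 0.0011 yaw 0.000
left [0. 0. 0.] 0.0
```

>>> play_rows(targets=[{"jaw": 0.8,"dx": -0.02,"dy": 0.005,"dz": 0,"yaw": 0},{"jaw": 0.8,"dx": -0.03,"dy": 0.008,"dz": 0,"yaw": 0},{"jaw": 0.8,"dx": -0.033,"dy": 0.008,"dz": 0,"yaw": 0},{"jaw": 0.8,"dx": -0.033,"dy": 0.008,"dz": 0,"yaw": 0},{"jaw": 0.8,"dx": -0.033,"dy": 0.008,"dz": 0,"yaw": 0}])

```text
clock: 3.8
tool_pos: [0.5135, 0.1053, 0.2644]
eef_rot: [0.702, 0.712, -0.004, -0.005]
contact_force: [0.6, -0.2, -3.7]
opening: 0.334
```

```bash
python3 -c "
from h import *
plan([0.5575,-0.082,0.25],6)"
```

```text
t 3.8 pos [0.5135 0.1053 0.2644] yang 0.85 zdir [-0.0122  0.0011 -0.9999] F [ 0.59 -0.17 -3.67] M [-0.1   0.01  0.04] open 0.334
0 dx -0.0313 dy 0.0069 dz 0.0023 yaw 0.015
1 dx -0.0312 dy 0.0074 dz 0.0023 yaw 0.000
2 dx -0.0312 dy 0.0074 dz 0.0023 yaw 0.000
3 dx -0.0312 dy 0.0074 dz 0.0023 yaw 0.000
4 dx -0.0312 dy 0.0074 dz 0.0023 yaw 0.000
5 dx -0.0312 dy 0.0074 dz 0.0023 yaw 0.000
left [0. 0. 0.] 0.0
```

>>> play_rows(targets=[{"jaw": 0.8,"dx": -0.031,"dy": 0.007,"dz": 0.002,"yaw": 0.015},{"jaw": 0.8,"dx": -0.031,"dy": 0.007,"dz": 0.002,"yaw": 0},{"jaw": 0.8,"dx": -0.031,"dy": 0.007,"dz": 0.002,"yaw": 0},{"jaw": 0.8,"dx": -0.031,"dy": 0.007,"dz": 0.002,"yaw": 0},{"jaw": 0.8,"dx": -0.031,"dy": 0.007,"dz": 0.002,"yaw": 0}])

```text
clock: 4.3
tool_pos: [0.5474, -0.0565, 0.2533]
eef_rot: [0.707, 0.707, -0.005, -0.005]
contact_force: [1.2, -0.0, -2.9]
opening: 0.333
```

```bash
python3 -c "
from h import *
plan([0.5575,-0.082,0.25],4)"
```

```text
t 4.3 pos [ 0.5474 -0.0565  0.2533] yang -0.04 zdir [-0.0145  0.001  -0.9999] F [ 1.15 -0.01 -2.92] M [-0.   -0.02  0.06] open 0.333
0 dx -0.0064 dy 0.0025 dz 0.0008 yaw -0.001
1 dx -0.0064 dy 0.0025 dz 0.0008 yaw 0.000
2 dx -0.0064 dy 0.0025 dz 0.0008 yaw 0.000
3 dx -0.0064 dy 0.0025 dz 0.0008 yaw 0.000
left [0. 0. 0.] 0.0
```

>>> play_rows(targets=[{"jaw": 0.8,"dx": -0.008,"dy": 0.004,"dz": 0,"yaw": 0},{"jaw": 0.8,"dx": -0.006,"dy": 0.002,"dz": 0.001,"yaw": 0},{"jaw": 0.8,"dx": -0.003,"dy": 0.001,"dz": 0.001,"yaw": 0},{"jaw": 0.8,"dx": 0,"dy": 0,"dz": 0,"yaw": 0},{"jaw": 0.8,"dx": 0,"dy": 0,"dz": 0,"yaw": 0}])

```text
clock: 4.8
tool_pos: [0.5531, -0.077, 0.2501]
eef_rot: [0.709, 0.705, -0.006, -0.006]
contact_force: [0.5, 0.1, -2.4]
opening: 0.335
```

Run:
```python
from h import *
import pickle
st,_,_=status()
s=r.snapshot('wrist');save('w3.png',s['frame']);pickle.dump((s,st),open('w3.pkl','wb'))
plan([0.5575,-0.082,0.25],4)
t=r.snapshot('top');save('t3.png',t['frame'])
```

```text
t 4.8 pos [ 0.5531 -0.077   0.2501] yang -0.32 zdir [-1.740e-02 -1.000e-04 -9.998e-01] F [ 0.46  0.08 -2.38] M [-0.02  0.04  0.01] open 0.335
t 4.85 pos [ 0.5531 -0.0768  0.2501] yang -0.3 zdir [-1.740e-02  1.000e-04 -9.998e-01] F [-0.8   0.29 -3.13] M [-0.1   0.04 -0.01] open 0.333
0 dx -0.0013 dy 0.0011 dz 0.0000 yaw -0.005
1 dx -0.0013 dy 0.0011 dz 0.0000 yaw 0.000
2 dx -0.0013 dy 0.0011 dz 0.0000 yaw 0.000
3 dx -0.0013 dy 0.0011 dz 0.0000 yaw 0.000
left [0. 0. 0.] 0.0
```

View pics/w3.png

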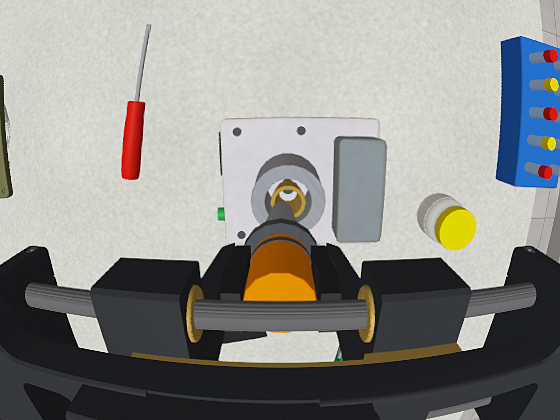

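Run:
```python
from h import *
import pickle
from scipy.optimize import least_squares
s,st=pickle.load(open('w3.pkl','rb'))
vv,uu=np.mgrid[145:245,235:345]
P=[];
for u,v in zip(uu.ravel(),vv.ravel()):
    p,d=wray(s,st,u,v)
    Tz=s['T_tool_cam'][:3,:3]@np.array([0,0,-1.]);ax=R.from_quat(st['eef_rot']).apply(Tz)
    P.append(p+d*s['z_map'][v,u]/(d@ax))
P=np.array(P);m=abs(P[:,2]-.115)<.004
q=P[m]; print(m.sum(),q.mean(0), q.min(0),q.max(0))
# outer edge: mask contour pts far from centroid
mask=m.reshape(uu.shape).astype(np.uint8)
cs,_=cv2.findContours(mask,cv2.RETR_EXTERNAL,cv2.CHAIN_APPROX_NONE)
c=max(cs,key=cv2.contourArea)[:,0,:]
idx=c[:,1]*uu.shape[1]+c[:,0];e=P[idx]
f=lambda x:np.hypot(e[:,0]-x[0],e[:,1]-x[1])-.034
o=least_squares(f,[.557,-.082],loss='soft_l1',f_scale=.001);print(o.x,abs(f(o.x)).mean())
img=s['frame'].copy();img[145:245,235:345][mask>0]=(0,255,0);save('w3m.png',cv2.resize(img[130:260,220:360],(560,520)))
```

```text
2407 [ 0.56006385 -0.07396005  0.11591628] [ 0.52577007 -0.10873812  0.1110275 ] [ 0.5921489  -0.04831863  0.11899127]
[ 0.55878149 -0.08251181] 0.005592000155828897
```

View pics/w3m.png

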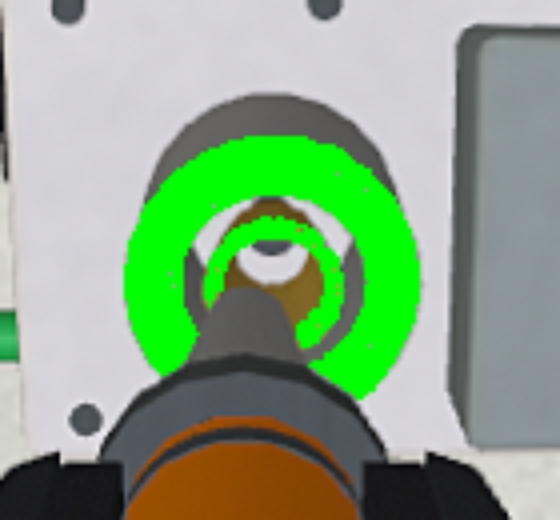

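View pics/t3.png

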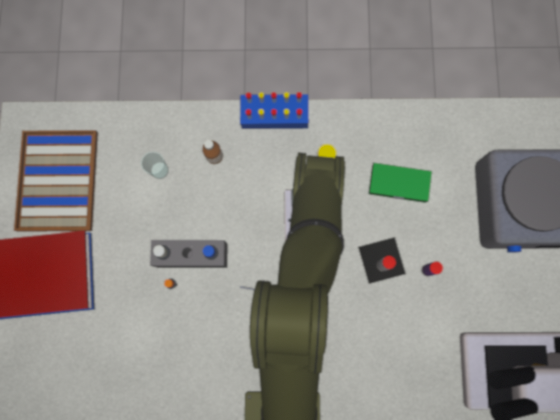

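The wrist view shows the nose ring and the brass mouth at about (288,200), directly ahead of and below the shank, which puts the socket at roughly (0.558, -0.0825). Next I move over it and come down to just above the mouth.

>>> play_rows(targets=[{"jaw": 0.8,"dx": -0.002,"dy": 0.002,"dz": 0.005,"yaw": -0.005},{"jaw": 0.8,"dx": -0.002,"dy": 0.002,"dz": 0.01,"yaw": 0},{"jaw": 0.8,"dx": -0.001,"dy": 0.001,"dz": 0.01,"yaw": 0},{"jaw": 0.8,"dx": -0.001,"dy": 0.001,"dz": 0.007,"yaw": 0},{"jaw": 0.8,"dx": 0,"dy": 0,"dz": 0,"yaw": 0}])

```text
clock: 5.4
tool_pos: [0.5588, -0.0815, 0.2148]
eef_rot: [0.706, 0.708, -0.006, -0.007]
contact_force: [-0.0, -0.5, -2.5]
opening: 0.336
```

Run:
```python
from h import *
plan([0.5588,-0.0825,0.205],5)
```

```text
t 5.4 pos [ 0.5588 -0.0815  0.2148] yang 0.18 zdir [-1.810e-02  6.000e-04 -9.998e-01] F [-0.   -0.5  -2.52] M [-0.07  0.08  0.03] open 0.336
0 dx -0.0002 dy 0.0000 dz 0.0020 yaw 0.003
1 dx -0.0002 dy 0.0000 dz 0.0020 yaw 0.000
2 dx -0.0002 dy 0.0000 dz 0.0020 yaw 0.000
3 dx -0.0002 dy 0.0000 dz 0.0020 yaw 0.000
4 dx -0.0002 dy 0.0000 dz 0.0020 yaw 0.000
left [0. 0. 0.] 0.0
```

>>> play_rows(targets=[{"jaw": 0.8,"dx": -0.0003,"dy": 0.0001,"dz": 0.005,"yaw": 0.003},{"jaw": 0.8,"dx": -0.0003,"dy": 0.0001,"dz": 0.006,"yaw": 0},{"jaw": 0.8,"dx": -0.0003,"dy": 0.0001,"dz": 0.006,"yaw": 0},{"jaw": 0.8,"dx": 0,"dy": 0.0001,"dz": 0.006,"yaw": 0},{"jaw": 0.8,"dx": 0,"dy": 0,"dz": 0.002,"yaw": 0}])

```text
clock: 5.9
tool_pos: [0.559, -0.0827, 0.1877]
eef_rot: [0.707, 0.707, -0.006, -0.007]
contact_force: [0.3, 0.0, -3.3]
opening: 0.335
```

Run:
```python
from h import *
plan([0.5588,-0.0825,0.165],5)
s=r.snapshot('wrist');save('w4.png',s['frame'])
s=r.snapshot('side');save('s4.png',np.hstack([cv2.resize(s['frame'][120:260,220:380],(560,490))]))
```

```text
t 5.9 pos [ 0.559  -0.0827  0.1877] yang -0.03 zdir [-1.780e-02  6.000e-04 -9.998e-01] F [ 0.32  0.04 -3.31] M [-0.08  0.02 -0.01] open 0.335
0 dx 0.0000 dy 0.0000 dz 0.0045 yaw -0.000
1 dx 0.0000 dy 0.0000 dz 0.0045 yaw 0.000
2 dx 0.0000 dy 0.0000 dz 0.0045 yaw 0.000
3 dx 0.0000 dy 0.0000 dz 0.0045 yaw 0.000
4 dx 0.0000 dy 0.0000 dz 0.0045 yaw 0.000
left [0. 0. 0.] 0.0
```

View pics/w4.png

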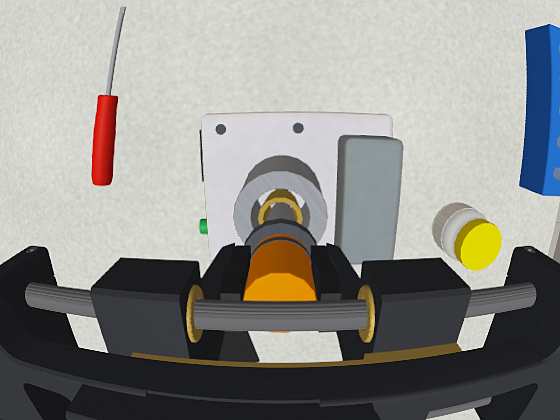

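View pics/s4.png

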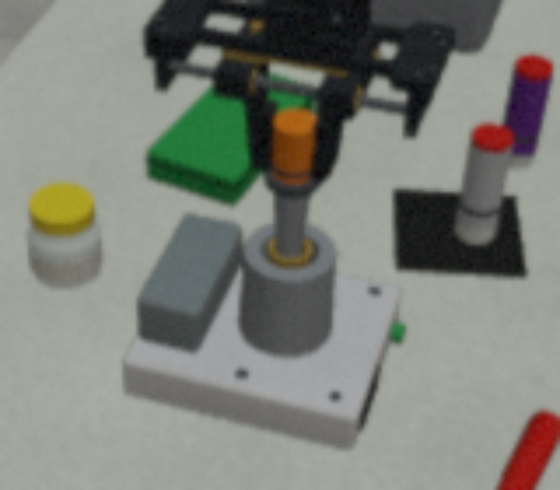

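The side view shows the shank inside the brass mouth at (290,250) and centred. I'll keep lowering.

>>> play_rows(targets=[{"jaw": 0.8,"dx": 0,"dy": 0,"dz": 0.005,"yaw": 0},{"jaw": 0.8,"dx": 0,"dy": 0,"dz": 0.005,"yaw": 0},{"jaw": 0.8,"dx": 0,"dy": 0,"dz": 0.005,"yaw": 0},{"jaw": 0.8,"dx": 0,"dy": 0,"dz": 0.005,"yaw": 0},{"jaw": 0.8,"dx": 0,"dy": 0,"dz": 0.003,"yaw": 0}])

```text
clock: 6.5
tool_pos: [0.5588, -0.0827, 0.164]
eef_rot: [0.707, 0.707, -0.006, -0.006]
contact_force: [-0.0, 0.8, -1.9]
opening: 0.336
```

Run:
```python
from h import *
status()
```

```text
t 6.5 pos [ 0.5588 -0.0827  0.164 ] yang -0.03 zdir [-1.680e-02  4.000e-04 -9.999e-01] F [-0.01  0.76 -1.9 ] M [-0.05  0.19 -0.01] open 0.336
```

>>> play_rows(targets=[{"jaw": 0.8,"dx": 0,"dy": 0,"dz": 0.001,"yaw": 0},{"jaw": 0.8,"dx": 0,"dy": 0,"dz": 0.0015,"yaw": 0},{"jaw": 0.8,"dx": 0,"dy": 0,"dz": 0.0015,"yaw": 0},{"jaw": 0.8,"dx": 0,"dy": 0,"dz": 0.001,"yaw": 0},{"jaw": 0.8,"dx": 0,"dy": 0,"dz": 0.001,"yaw": 0}])

```text
clock: 7.0
tool_pos: [0.5582, -0.0828, 0.1572]
eef_rot: [0.707, 0.707, -0.006, -0.006]
contact_force: [-0.6, -0.7, -1.7]
opening: 0.335
```

Run:
```python
from h import *
status()
```

```text
t 7.0 pos [ 0.5582 -0.0828  0.1572] yang -0.04 zdir [-1.800e-02  4.000e-04 -9.998e-01] F [-0.57 -0.65 -1.74] M [-0.    0.3   0.03] open 0.335
```

>>> play_rows(targets=[{"jaw": 0.8,"dx": 0,"dy": 0,"dz": 0.0005,"yaw": 0},{"jaw": 0.8,"dx": 0,"dy": 0,"dz": 0.0005,"yaw": 0},{"jaw": 0.8,"dx": 0,"dy": 0,"dz": 0.0005,"yaw": 0},{"jaw": 0.8,"dx": 0,"dy": 0,"dz": 0.0005,"yaw": 0},{"jaw": 0.8,"dx": 0,"dy": 0,"dz": 0,"yaw": 0}])

```text
clock: 7.5
tool_pos: [0.5581, -0.0828, 0.1559]
eef_rot: [0.707, 0.707, -0.006, -0.006]
contact_force: [-1.3, 0.4, -3.1]
opening: 0.334
```

Run:
```python
from h import *
status()
```

```text
t 7.5 pos [ 0.5581 -0.0828  0.1559] yang -0.04 zdir [-1.760e-02  5.000e-04 -9.998e-01] F [-1.32  0.39 -3.06] M [-0.08  0.29 -0.01] open 0.334
```

>>> play_rows(targets=[{"jaw": 0.8,"dx": 0,"dy": -0.0004,"dz": 0.0005,"yaw": 0},{"jaw": 0.8,"dx": 0,"dy": 0,"dz": 0.0005,"yaw": 0},{"jaw": 0.8,"dx": 0,"dy": 0,"dz": 0.0005,"yaw": 0},{"jaw": 0.8,"dx": 0,"dy": 0,"dz": 0.0005,"yaw": 0},{"jaw": 0.8,"dx": 0,"dy": 0,"dz": 0,"yaw": 0}])

```text
clock: 8.0
tool_pos: [0.558, -0.0828, 0.1553]
eef_rot: [0.707, 0.707, -0.005, -0.006]
contact_force: [-2.2, 0.7, -0.2]
opening: 0.333
```

Run:
```python
from h import *
status()
```

```text
t 8.0 pos [ 0.558  -0.0828  0.1553] yang -0.05 zdir [-1.610e-02  5.000e-04 -9.999e-01] F [-2.19  0.67 -0.23] M [-0.02  0.34 -0.  ] open 0.333
```

The arbor's weight is now carried by the socket: Fz went from about -2.9 to -0.2 N. I'll let go.

>>> play_rows(targets=[{"jaw": 0.6,"dx": 0,"dy": 0,"dz": 0,"yaw": 0},{"jaw": 0.5,"dx": 0,"dy": 0,"dz": 0,"yaw": 0},{"jaw": 0.4,"dx": 0,"dy": 0,"dz": 0,"yaw": 0},{"jaw": 0.4,"dx": 0,"dy": 0,"dz": 0,"yaw": 0},{"jaw": 0.4,"dx": 0,"dy": 0,"dz": 0,"yaw": 0}])

```text
clock: 8.5
tool_pos: [0.5605, -0.0829, 0.1551]
eef_rot: [0.707, 0.707, -0.004, -0.004]
contact_force: [-0.3, 0.1, 0.0]
opening: 0.598
```

Run:
```python
from h import *
status()
s=r.snapshot('side');save('s5.png',np.hstack([cv2.resize(s['frame'][120:260,220:380],(560,490))]))
s=r.snapshot('wrist');save('w5.png',s['frame'])
```

```text
t 8.5 pos [ 0.5605 -0.0829  0.1551] yang -0.04 zdir [-0.0112  0.     -0.9999] F [-0.32  0.11  0.02] M [-0.05  0.05 -0.02] open 0.598
```

View pics/s5.png

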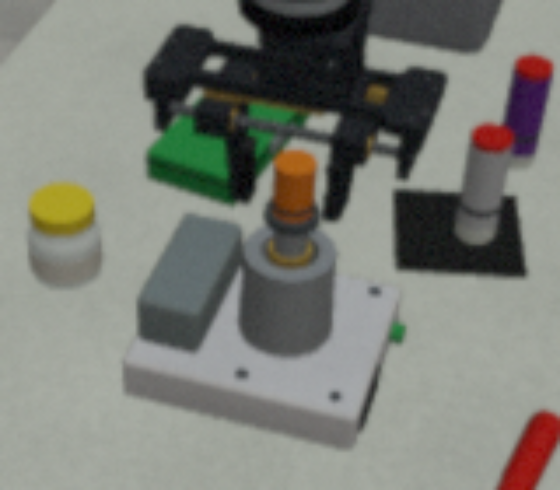

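View pics/w5.png

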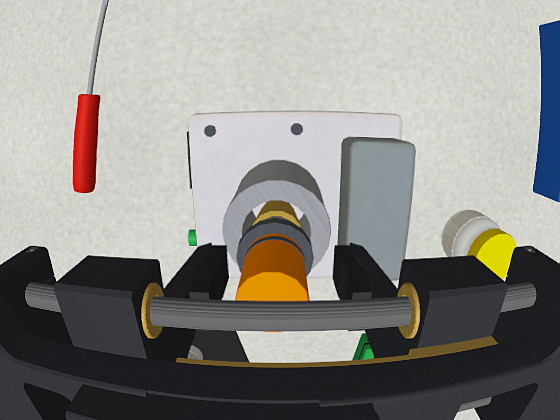

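The arbor stands upright in the socket and is free of the fingers (side crop, handle at (294,185)). I'll go up and over to the tapper.

>>> play_rows(targets=[{"jaw": 0.3,"dx": 0,"dy": -0.001,"dz": -0.01,"yaw": 0},{"jaw": 0.2,"dx": 0,"dy": -0.001,"dz": -0.02,"yaw": 0},{"jaw": 0.1,"dx": 0,"dy": 0,"dz": -0.025,"yaw": 0},{"jaw": 0,"dx": 0,"dy": 0,"dz": -0.025,"yaw": 0},{"jaw": 0,"dx": 0,"dy": 0,"dz": -0.01,"yaw": 0}])

```text
clock: 9.1
tool_pos: [0.5581, -0.0829, 0.2489]
eef_rot: [0.707, 0.707, -0.005, -0.005]
contact_force: [0.6, -0.4, -0.2]
opening: 0.998
```

Run:
```python
from h import *
plan([0.4465,-0.285,0.19],10)
```

```text
t 9.1 pos [ 0.5581 -0.0829  0.2489] yang -0.04 zdir [-1.480e-02  3.000e-04 -9.999e-01] F [ 0.62 -0.38 -0.17] M [-0.09  0.02  0.06] open 0.998
0 dx -0.0202 dy -0.0111 dz 0.0060 yaw -0.001
1 dx -0.0202 dy -0.0111 dz 0.0060 yaw 0.000
2 dx -0.0202 dy -0.0111 dz 0.0060 yaw 0.000
3 dx -0.0202 dy -0.0111 dz 0.0060 yaw 0.000
4 dx -0.0202 dy -0.0111 dz 0.0060 yaw 0.000
5 dx -0.0202 dy -0.0111 dz 0.0060 yaw 0.000
6 dx -0.0202 dy -0.0111 dz 0.0060 yaw 0.000
7 dx -0.0202 dy -0.0111 dz 0.0060 yaw 0.000
8 dx -0.0202 dy -0.0111 dz 0.0060 yaw 0.000
9 dx -0.0202 dy -0.0111 dz 0.0060 yaw 0.000
left [0. 0. 0.] 0.0
```

>>> play_rows(targets=[{"jaw": 0,"dx": -0.02,"dy": -0.011,"dz": 0,"yaw": 0},{"jaw": 0,"dx": -0.024,"dy": -0.013,"dz": 0,"yaw": 0},{"jaw": 0,"dx": -0.024,"dy": -0.013,"dz": 0,"yaw": 0},{"jaw": 0,"dx": -0.024,"dy": -0.013,"dz": 0.005,"yaw": 0},{"jaw": 0,"dx": -0.024,"dy": -0.013,"dz": 0.005,"yaw": 0}])

```text
clock: 9.6
tool_pos: [0.4972, -0.1973, 0.2423]
eef_rot: [0.704, 0.711, -0.001, -0.003]
contact_force: [0.3, -0.5, 0.4]
opening: 0.999
```

Run:
```python
from h import *
plan([0.4465,-0.285,0.18],5)
```

```text
t 9.6 pos [ 0.4972 -0.1973  0.2423] yang 0.57 zdir [-0.0063  0.0024 -1.    ] F [ 0.26 -0.48  0.38] M [-0.1   0.13  0.09] open 0.999
0 dx -0.0175 dy -0.0102 dz 0.0125 yaw 0.010
1 dx -0.0176 dy -0.0101 dz 0.0125 yaw 0.000
2 dx -0.0176 dy -0.0101 dz 0.0125 yaw 0.000
3 dx -0.0176 dy -0.0101 dz 0.0125 yaw 0.000
4 dx -0.0176 dy -0.0101 dz 0.0125 yaw 0.000
left [0. 0. 0.] 0.0
```

>>> play_rows(targets=[{"jaw": 0,"dx": -0.024,"dy": -0.013,"dz": 0.012,"yaw": 0.01},{"jaw": 0,"dx": -0.022,"dy": -0.012,"dz": 0.012,"yaw": 0},{"jaw": 0,"dx": -0.018,"dy": -0.01,"dz": 0.012,"yaw": 0},{"jaw": 0,"dx": -0.012,"dy": -0.008,"dz": 0.01,"yaw": 0},{"jaw": 0,"dx": 0,"dy": 0,"dz": 0,"yaw": 0}])

```text
clock: 10.1
tool_pos: [0.4482, -0.2803, 0.1947]
eef_rot: [0.71, 0.704, -0.003, -0.003]
contact_force: [-0.3, -0.4, -0.3]
opening: 1.0
```

Run:
```python
from h import *
import pickle
st,_,_=status()
s=r.snapshot('wrist');save('w6.png',s['frame']);pickle.dump((s,st),open('w6.pkl','wb'))
hsv=cv2.cvtColor(s['frame'],cv2.COLOR_RGB2HSV)
m=cv2.inRange(hsv,(0,170,150),(5,255,255))
n,l,S,c=cv2.connectedComponentsWithStats(m)
for i in range(1,n):
    if S[i][4]>100: print(S[i],c[i],wplane(s,st,*c[i],0.107).round(4))
plan([0.4465,-0.285,0.14],5)
```

```text
t 10.1 pos [ 0.4482 -0.2803  0.1947] yang -0.46 zdir [-8.8e-03  5.0e-04 -1.0e+00] F [-0.28 -0.44 -0.28] M [-0.06  0.11  0.07] open 1.0
[ 257  197   45   42 1474] [279.05427408 217.90976934] [ 0.4481 -0.2854  0.107 ]
[247 332  36  25 718] [264.59331476 343.24651811] [ 0.4336 -0.4073  0.107 ]
t 10.15 pos [ 0.4495 -0.2794  0.1953] yang -0.37 zdir [-7.1e-03  8.0e-04 -1.0e+00] F [-0.25 -0.6  -0.46] M [-0.03  0.04  0.06] open 1.0
0 dx -0.0011 dy -0.0005 dz 0.0111 yaw -0.007
1 dx -0.0011 dy -0.0005 dz 0.0111 yaw 0.000
2 dx -0.0011 dy -0.0005 dz 0.0111 yaw 0.000
3 dx -0.0011 dy -0.0005 dz 0.0111 yaw 0.000
4 dx -0.0011 dy -0.0005 dz 0.0111 yaw 0.000
left [0. 0. 0.] 0.0
```

View pics/w6.png

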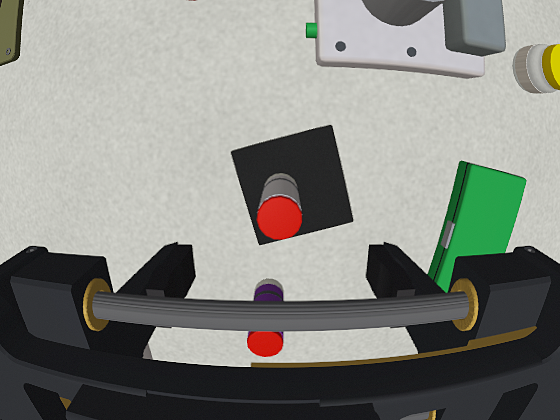

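Wrist view: the tapper's red cap on the black mat is at (279,218), giving (0.447, -0.285), which agrees with the top view. The purple one at (265,343) is clear of the gripper. I'll descend.

>>> play_rows(targets=[{"jaw": 0,"dx": -0.0015,"dy": -0.0006,"dz": 0.015,"yaw": -0.007},{"jaw": 0,"dx": -0.0015,"dy": -0.0006,"dz": 0.022,"yaw": 0},{"jaw": 0,"dx": -0.001,"dy": -0.0005,"dz": 0.022,"yaw": 0},{"jaw": 0.1,"dx": -0.001,"dy": 0,"dz": 0.02,"yaw": 0},{"jaw": 0.2,"dx": 0,"dy": 0,"dz": 0.012,"yaw": 0}])

```text
clock: 10.65
tool_pos: [0.4561, -0.2799, 0.1063]
eef_rot: [0.704, 0.71, 0.002, 0.002]
contact_force: [-0.2, 0.2, -0.2]
opening: 0.842
```

Run:
```python
from h import *
plan([0.4468,-0.2853,0.056],5)
```

```text
t 10.65 pos [ 0.4561 -0.2799  0.1063] yang 0.51 zdir [ 5.9e-03 -4.0e-04 -1.0e+00] F [-0.18  0.24 -0.19] M [-0.03  0.03  0.02] open 0.842
0 dx -0.0011 dy -0.0019 dz 0.0101 yaw 0.009
1 dx -0.0011 dy -0.0019 dz 0.0101 yaw 0.000
2 dx -0.0011 dy -0.0019 dz 0.0101 yaw 0.000
3 dx -0.0011 dy -0.0019 dz 0.0101 yaw 0.000
4 dx -0.0011 dy -0.0019 dz 0.0101 yaw 0.000
left [0. 0. 0.] 0.0
```

>>> play_rows(targets=[{"jaw": 0.2,"dx": -0.003,"dy": -0.005,"dz": 0,"yaw": 0.009},{"jaw": 0.2,"dx": -0.002,"dy": -0.003,"dz": 0.004,"yaw": 0},{"jaw": 0.2,"dx": 0,"dy": -0.001,"dz": 0.008,"yaw": 0},{"jaw": 0.3,"dx": 0,"dy": 0,"dz": 0.009,"yaw": 0},{"jaw": 0.3,"dx": 0,"dy": 0,"dz": 0.006,"yaw": 0}])

```text
clock: 11.15
tool_pos: [0.4493, -0.2841, 0.0796]
eef_rot: [0.706, 0.708, 0.003, 0.004]
contact_force: [-0.1, -0.8, 0.4]
opening: 0.699
```

Run:
```python
from h import *
plan([0.4468,-0.2853,0.056],5)
```

```text
t 11.15 pos [ 0.4493 -0.2841  0.0796] yang 0.11 zdir [ 0.01   -0.0012 -0.9999] F [-0.11 -0.83  0.42] M [-0.07  0.1   0.03] open 0.699
0 dx -0.0002 dy -0.0006 dz 0.0047 yaw 0.002
1 dx -0.0002 dy -0.0006 dz 0.0047 yaw 0.000
2 dx -0.0002 dy -0.0006 dz 0.0047 yaw 0.000
3 dx -0.0002 dy -0.0006 dz 0.0047 yaw 0.000
4 dx -0.0002 dy -0.0006 dz 0.0047 yaw 0.000
left [0. 0. 0.] 0.0
```

>>> play_rows(targets=[{"jaw": 0.3,"dx": -0.0006,"dy": -0.0015,"dz": 0.005,"yaw": 0},{"jaw": 0.3,"dx": -0.0004,"dy": -0.001,"dz": 0.006,"yaw": 0},{"jaw": 0.3,"dx": 0,"dy": -0.0007,"dz": 0.006,"yaw": 0},{"jaw": 0.3,"dx": 0,"dy": -0.0005,"dz": 0.004,"yaw": 0},{"jaw": 0.3,"dx": 0,"dy": 0,"dz": 0,"yaw": 0}])

```text
clock: 11.65
tool_pos: [0.4453, -0.2851, 0.0559]
eef_rot: [0.706, 0.708, 0.003, 0.003]
contact_force: [-0.5, 0.0, -0.6]
opening: 0.699
```

Run:
```python
from h import *
plan([0.4468,-0.2853,0.056],5)
s=r.snapshot('wrist');save('w7.png',s['frame'])
```

```text
t 11.65 pos [ 0.4453 -0.2851  0.0559] yang 0.1 zdir [ 9.2e-03 -6.0e-04 -1.0e+00] F [-0.53  0.04 -0.57] M [-0.04  0.1   0.03] open 0.699
0 dx -0.0000 dy 0.0003 dz -0.0000 yaw 0.002
1 dx -0.0000 dy 0.0003 dz -0.0000 yaw 0.000
2 dx -0.0000 dy 0.0003 dz -0.0000 yaw 0.000
3 dx -0.0000 dy 0.0003 dz -0.0000 yaw 0.000
4 dx -0.0000 dy 0.0003 dz -0.0000 yaw 0.000
left [0. 0. 0.] 0.0
```

View pics/w7.png

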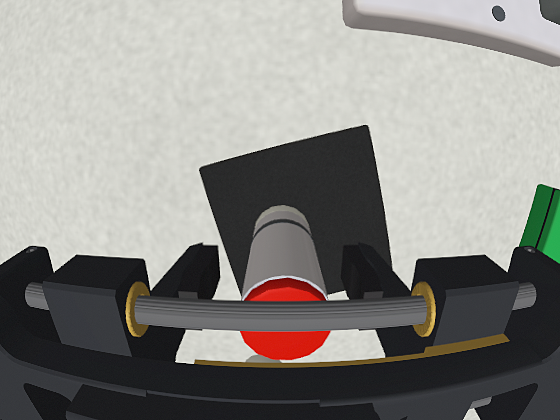

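The tapper is centred between the fingers (body at ~284, finger mid ~281). I'll close.

>>> play_rows(targets=[{"jaw": 0.5,"dx": 0,"dy": 0.001,"dz": 0,"yaw": 0},{"jaw": 0.75,"dx": 0,"dy": 0,"dz": 0,"yaw": 0},{"jaw": 0.75,"dx": 0,"dy": 0,"dz": 0,"yaw": 0},{"jaw": 0.75,"dx": 0,"dy": 0,"dz": 0,"yaw": 0},{"jaw": 0.75,"dx": 0,"dy": 0,"dz": 0,"yaw": 0}], squeeze=45)

```text
clock: 12.2
tool_pos: [0.447, -0.2853, 0.0568]
eef_rot: [0.706, 0.708, 0.003, 0.004]
contact_force: [-0.2, 0.1, -3.0]
opening: 0.386
```

Run:
```python
from h import *
plan([0.4468,-0.2853,0.056],5)
```

```text
t 12.2 pos [ 0.447  -0.2853  0.0568] yang 0.11 zdir [ 0.0105 -0.0014 -0.9999] F [-0.22  0.07 -3.04] M [-0.06  0.02 -0.04] open 0.386
0 dx 0.0000 dy -0.0000 dz 0.0002 yaw 0.002
1 dx 0.0000 dy -0.0000 dz 0.0002 yaw 0.000
2 dx 0.0000 dy -0.0000 dz 0.0002 yaw 0.000
3 dx 0.0000 dy -0.0000 dz 0.0002 yaw 0.000
4 dx 0.0000 dy -0.0000 dz 0.0002 yaw 0.000
left [0. 0. 0.] 0.0
```

>>> play_rows(targets=[{"jaw": 0.75,"dx": 0,"dy": 0,"dz": -0.015,"yaw": 0},{"jaw": 0.75,"dx": 0,"dy": 0,"dz": -0.025,"yaw": 0},{"jaw": 0.75,"dx": 0,"dy": 0,"dz": -0.03,"yaw": 0},{"jaw": 0.75,"dx": 0,"dy": 0,"dz": -0.03,"yaw": 0},{"jaw": 0.75,"dx": 0,"dy": 0,"dz": -0.03,"yaw": 0}])

```text
clock: 12.7
tool_pos: [0.4417, -0.2824, 0.1854]
eef_rot: [0.706, 0.708, 0.001, -0.003]
contact_force: [-0.2, 0.0, -3.7]
opening: 0.388
```

>>> play_rows(targets=[{"jaw": 0.75,"dx": 0,"dy": 0,"dz": -0.03,"yaw": 0},{"jaw": 0.75,"dx": 0,"dy": 0,"dz": -0.03,"yaw": 0},{"jaw": 0.75,"dx": 0.01,"dy": 0.005,"dz": -0.03,"yaw": 0},{"jaw": 0.75,"dx": 0.018,"dy": 0.01,"dz": -0.01,"yaw": 0},{"jaw": 0.75,"dx": 0.02,"dy": 0.01,"dz": 0,"yaw": 0}])

```text
clock: 13.2
tool_pos: [0.4643, -0.2373, 0.2923]
eef_rot: [0.709, 0.705, 0.001, -0.002]
contact_force: [0.1, 0.1, -3.7]
opening: 0.394
```

Run:
```python
from h import *
plan([0.558,-0.0828,0.27],6)
```

```text
t 13.2 pos [ 0.4643 -0.2373  0.2923] yang -0.32 zdir [-0.0014  0.0031 -1.    ] F [ 0.1   0.1  -3.72] M [-0.06  0.03  0.05] open 0.394
0 dx 0.0258 dy 0.0155 dz 0.0038 yaw -0.006
1 dx 0.0257 dy 0.0156 dz 0.0038 yaw 0.000
2 dx 0.0257 dy 0.0156 dz 0.0038 yaw 0.000
3 dx 0.0257 dy 0.0156 dz 0.0038 yaw 0.000
4 dx 0.0257 dy 0.0156 dz 0.0038 yaw 0.000
5 dx 0.0257 dy 0.0156 dz 0.0038 yaw 0.000
left [0. 0. 0.] 0.0
```

>>> play_rows(targets=[{"jaw": 0.75,"dx": 0.026,"dy": 0.0155,"dz": 0,"yaw": -0.006},{"jaw": 0.75,"dx": 0.026,"dy": 0.0155,"dz": 0,"yaw": 0},{"jaw": 0.75,"dx": 0.026,"dy": 0.0155,"dz": 0,"yaw": 0},{"jaw": 0.75,"dx": 0.022,"dy": 0.014,"dz": 0,"yaw": 0},{"jaw": 0.75,"dx": 0.014,"dy": 0.01,"dz": 0,"yaw": 0}])

```text
clock: 13.7
tool_pos: [0.5337, -0.1176, 0.2911]
eef_rot: [0.707, 0.707, -0.001, -0.004]
contact_force: [0.4, -0.6, -2.5]
opening: 0.39
```

Run:
```python
from h import *
plan([0.558,-0.0828,0.27],5)
```

```text
t 13.7 pos [ 0.5337 -0.1176  0.2911] yang -0.02 zdir [-0.0069  0.0046 -1.    ] F [ 0.39 -0.57 -2.53] M [-0.05  0.01 -0.01] open 0.39
0 dx 0.0069 dy 0.0049 dz 0.0042 yaw -0.000
1 dx 0.0069 dy 0.0049 dz 0.0042 yaw 0.000
2 dx 0.0069 dy 0.0049 dz 0.0042 yaw 0.000
3 dx 0.0069 dy 0.0049 dz 0.0042 yaw 0.000
4 dx 0.0069 dy 0.0049 dz 0.0042 yaw 0.000
left [0. 0. 0.] 0.0
```

>>> play_rows(targets=[{"jaw": 0.75,"dx": 0.009,"dy": 0.006,"dz": 0,"yaw": 0},{"jaw": 0.75,"dx": 0.009,"dy": 0.007,"dz": 0.004,"yaw": 0},{"jaw": 0.75,"dx": 0.007,"dy": 0.005,"dz": 0.004,"yaw": 0},{"jaw": 0.75,"dx": 0.005,"dy": 0.004,"dz": 0.003,"yaw": 0},{"jaw": 0.75,"dx": 0,"dy": 0,"dz": 0,"yaw": 0}])

```text
clock: 14.2
tool_pos: [0.5556, -0.084, 0.2771]
eef_rot: [0.706, 0.708, -0.002, -0.006]
contact_force: [0.1, 0.1, -3.9]
opening: 0.39
```

Run:
```python
from h import *
plan([0.5585,-0.0828,0.26],5)
s=r.snapshot('wrist');save('w8.png',s['frame'])
s=r.snapshot('side');save('s8.png',np.hstack([cv2.resize(s['frame'][90:250,220:400],(630,560))]))
```

```text
t 14.2 pos [ 0.5556 -0.084   0.2771] yang 0.12 zdir [-0.0117  0.0055 -0.9999] F [ 0.07  0.06 -3.95] M [-0.03  0.05 -0.01] open 0.39
0 dx 0.0002 dy 0.0006 dz 0.0034 yaw 0.002
1 dx 0.0002 dy 0.0006 dz 0.0034 yaw 0.000
2 dx 0.0002 dy 0.0006 dz 0.0034 yaw 0.000
3 dx 0.0002 dy 0.0006 dz 0.0034 yaw 0.000
4 dx 0.0002 dy 0.0006 dz 0.0034 yaw 0.000
left [0. 0. 0.] 0.0
```

View pics/w8.png

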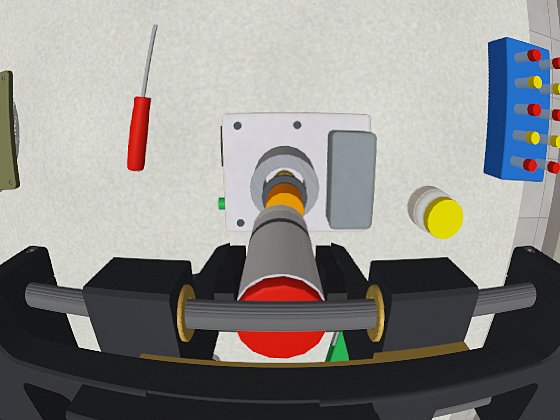

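View pics/s8.png

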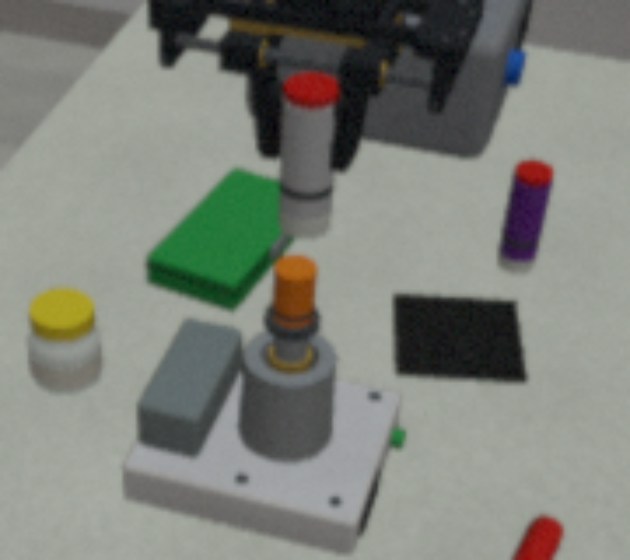

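The tapper hangs above the handle: orange is visible right under its white face at (285,200) in the wrist view and (296,270) in the side crop, and the arbor is upright. I'll fine-align and lower to a few mm above it.

>>> play_rows(targets=[{"jaw": 0.75,"dx": 0.0005,"dy": 0.001,"dz": 0.004,"yaw": 0},{"jaw": 0.75,"dx": 0.0005,"dy": 0.001,"dz": 0.006,"yaw": 0},{"jaw": 0.75,"dx": 0,"dy": 0.001,"dz": 0.006,"yaw": 0},{"jaw": 0.75,"dx": 0,"dy": 0.0005,"dz": 0.005,"yaw": 0},{"jaw": 0.75,"dx": 0,"dy": 0,"dz": 0,"yaw": 0}])

```text
clock: 14.8
tool_pos: [0.5578, -0.0868, 0.255]
eef_rot: [0.708, 0.706, -0.003, -0.005]
contact_force: [-0.3, 0.3, -3.2]
opening: 0.387
```

Run:
```python
from h import *
plan([0.5588,-0.083,0.25],5)
s=r.snapshot('wrist');save('w9.png',s['frame'])
```

```text
t 14.8 pos [ 0.5578 -0.0868  0.255 ] yang -0.19 zdir [-0.0118  0.0032 -0.9999] F [-0.33  0.26 -3.19] M [-0.1   0.08  0.02] open 0.387
0 dx 0.0008 dy 0.0002 dz 0.0010 yaw -0.003
1 dx 0.0008 dy 0.0002 dz 0.0010 yaw 0.000
2 dx 0.0008 dy 0.0002 dz 0.0010 yaw 0.000
3 dx 0.0008 dy 0.0002 dz 0.0010 yaw 0.000
4 dx 0.0008 dy 0.0002 dz 0.0010 yaw 0.000
left [0. 0. 0.] 0.0
```

View pics/w9.png

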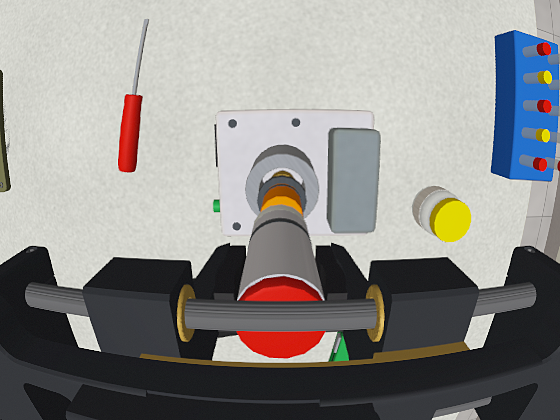

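>>> play_rows(targets=[{"jaw": 0.75,"dx": 0.0015,"dy": 0.0005,"dz": 0.001,"yaw": 0},{"jaw": 0.75,"dx": 0.0015,"dy": 0.0005,"dz": 0.001,"yaw": 0},{"jaw": 0.75,"dx": 0.0008,"dy": 0.0003,"dz": 0.001,"yaw": 0},{"jaw": 0.75,"dx": 0,"dy": 0,"dz": 0.001,"yaw": 0},{"jaw": 0.75,"dx": 0,"dy": 0,"dz": 0.001,"yaw": 0}])

```text
clock: 15.35
tool_pos: [0.5599, -0.0824, 0.2506]
eef_rot: [0.708, 0.706, -0.002, -0.005]
contact_force: [-0.3, -0.2, -3.1]
opening: 0.382
```

Run:
```python
from h import *
plan([0.5588,-0.083,0.245],5)
```

```text
t 15.35 pos [ 0.5599 -0.0824  0.2506] yang -0.17 zdir [-0.0098  0.0032 -0.9999] F [-0.32 -0.22 -3.1 ] M [-0.03 -0.   -0.02] open 0.382
0 dx -0.0001 dy -0.0002 dz 0.0011 yaw -0.003
1 dx -0.0001 dy -0.0002 dz 0.0011 yaw 0.000
2 dx -0.0001 dy -0.0002 dz 0.0011 yaw 0.000
3 dx -0.0001 dy -0.0002 dz 0.0011 yaw 0.000
4 dx -0.0001 dy -0.0002 dz 0.0011 yaw 0.000
left [0. 0. 0.] 0.0
```

>>> play_rows(targets=[{"jaw": 0.75,"dx": 0,"dy": -0.0004,"dz": 0.001,"yaw": 0},{"jaw": 0.75,"dx": 0,"dy": -0.0003,"dz": 0.001,"yaw": 0},{"jaw": 0.75,"dx": 0,"dy": 0,"dz": 0.001,"yaw": 0},{"jaw": 0.75,"dx": 0,"dy": 0,"dz": 0.001,"yaw": 0},{"jaw": 0.75,"dx": 0,"dy": 0,"dz": 0.001,"yaw": 0}])

```text
clock: 15.85
tool_pos: [0.559, -0.0826, 0.2453]
eef_rot: [0.708, 0.706, -0.002, -0.004]
contact_force: [0.2, -0.6, -2.5]
opening: 0.394
```

Run:
```python
from h import *
status()
```

```text
t 15.85 pos [ 0.559  -0.0826  0.2453] yang -0.18 zdir [-0.0096  0.003  -0.9999] F [ 0.21 -0.61 -2.51] M [-0.04  0.04 -0.02] open 0.394
```

>>> play_rows(targets=[{"jaw": 0.75,"dx": 0,"dy": 0,"dz": 0.001,"yaw": 0},{"jaw": 0.75,"dx": 0,"dy": 0,"dz": 0.001,"yaw": 0},{"jaw": 0.75,"dx": 0,"dy": 0,"dz": 0.001,"yaw": 0},{"jaw": 0.75,"dx": 0,"dy": 0,"dz": 0.001,"yaw": 0},{"jaw": 0.75,"dx": 0,"dy": 0,"dz": 0.001,"yaw": 0}])

```text
clock: 16.35
tool_pos: [0.5598, -0.0828, 0.2424]
eef_rot: [0.708, 0.706, -0.001, -0.003]
contact_force: [-1.6, 0.4, 4.6]
opening: 0.389
```

Run:
```python
from h import *
status()
```

```text
t 16.35 pos [ 0.5598 -0.0828  0.2424] yang -0.21 zdir [-0.0066  0.0028 -1.    ] F [-1.55  0.42  4.63] M [-0.03  0.44 -0.01] open 0.389
```

>>> play_rows(targets=[{"jaw": 0.75,"dx": 0,"dy": 0,"dz": 0.001,"yaw": 0},{"jaw": 0.75,"dx": 0,"dy": 0,"dz": 0.001,"yaw": 0},{"jaw": 0.75,"dx": 0,"dy": 0,"dz": 0.001,"yaw": 0},{"jaw": 0.75,"dx": 0,"dy": 0,"dz": 0.001,"yaw": 0},{"jaw": 0.75,"dx": 0,"dy": 0,"dz": 0.001,"yaw": 0}])

```text
clock: 16.85
tool_pos: [0.5598, -0.0828, 0.2376]
eef_rot: [0.708, 0.706, -0.001, -0.003]
contact_force: [-2.3, -0.0, 5.4]
opening: 0.387
```

Run:
```python
from h import *
status()
```

```text
t 16.85 pos [ 0.5598 -0.0828  0.2376] yang -0.21 zdir [-0.0059  0.0027 -1.    ] F [-2.29 -0.02  5.41] M [-0.06  0.5  -0.07] open 0.387
```

The first tap drove it about 5 mm at roughly 9 N (tool reading plus the tapper's weight). I'll lift clear and look.

>>> play_rows(targets=[{"jaw": 0.75,"dx": 0,"dy": 0,"dz": -0.003,"yaw": 0},{"jaw": 0.75,"dx": 0,"dy": 0,"dz": -0.004,"yaw": 0},{"jaw": 0.75,"dx": 0,"dy": 0,"dz": -0.005,"yaw": 0},{"jaw": 0.75,"dx": 0,"dy": 0,"dz": -0.004,"yaw": 0},{"jaw": 0.75,"dx": 0,"dy": 0,"dz": -0.002,"yaw": 0}])

```text
clock: 17.35
tool_pos: [0.5592, -0.0827, 0.2541]
eef_rot: [0.708, 0.706, -0.002, -0.004]
contact_force: [-0.3, 0.6, -3.0]
opening: 0.388
```

Run:
```python
from h import *
status()
s=r.snapshot('side');save('s10.png',np.hstack([cv2.resize(s['frame'][90:250,220:400],(630,560))]))
s=r.snapshot('wrist');save('w10.png',s['frame'])
```

```text
t 17.35 pos [ 0.5592 -0.0827  0.2541] yang -0.19 zdir [-0.0094  0.003  -1.    ] F [-0.33  0.62 -2.98] M [-0.07 -0.02 -0.06] open 0.388
```

View pics/s10.png

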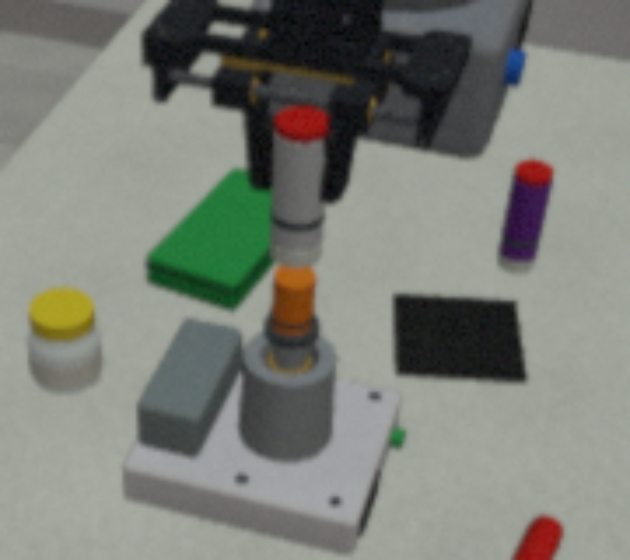

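View pics/w10.png

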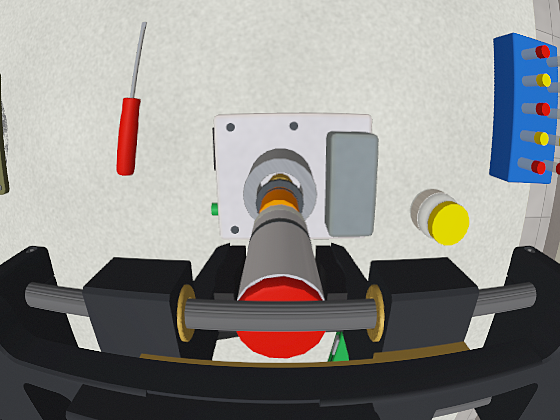

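The arbor and sleeve have gone down: in the side crop the handle top moved from ~266 to ~275, still upright. The tapper is lifted clear. Second tap.

>>> play_rows(targets=[{"jaw": 0.75,"dx": 0,"dy": 0,"dz": 0.002,"yaw": 0},{"jaw": 0.75,"dx": 0,"dy": 0,"dz": 0.003,"yaw": 0},{"jaw": 0.75,"dx": 0,"dy": 0,"dz": 0.003,"yaw": 0},{"jaw": 0.75,"dx": 0,"dy": 0,"dz": 0.002,"yaw": 0},{"jaw": 0.75,"dx": 0,"dy": 0,"dz": 0.001,"yaw": 0}])

```text
clock: 17.95
tool_pos: [0.5588, -0.0826, 0.2416]
eef_rot: [0.708, 0.706, -0.003, -0.005]
contact_force: [0.3, 0.0, -3.3]
opening: 0.384
```

>>> play_rows(targets=[{"jaw": 0.75,"dx": 0,"dy": 0,"dz": 0.001,"yaw": 0},{"jaw": 0.75,"dx": 0,"dy": 0,"dz": 0.001,"yaw": 0},{"jaw": 0.75,"dx": 0,"dy": 0,"dz": 0.001,"yaw": 0},{"jaw": 0.75,"dx": 0,"dy": 0,"dz": 0.001,"yaw": 0},{"jaw": 0.75,"dx": 0,"dy": 0,"dz": 0.001,"yaw": 0}])

```text
clock: 18.45
tool_pos: [0.5595, -0.0827, 0.2374]
eef_rot: [0.708, 0.706, -0.002, -0.004]
contact_force: [-2.3, 0.2, 6.0]
opening: 0.389
```

>>> play_rows(targets=[{"jaw": 0.75,"dx": 0,"dy": 0,"dz": 0.001,"yaw": 0},{"jaw": 0.75,"dx": 0,"dy": 0,"dz": 0.001,"yaw": 0},{"jaw": 0.75,"dx": 0,"dy": 0,"dz": 0.001,"yaw": 0},{"jaw": 0.75,"dx": 0,"dy": 0,"dz": 0.001,"yaw": 0},{"jaw": 0.75,"dx": 0,"dy": 0,"dz": 0.001,"yaw": 0}])

```text
clock: 18.95
tool_pos: [0.5594, -0.0828, 0.2352]
eef_rot: [0.708, 0.706, -0.001, -0.003]
contact_force: [-2.4, 0.7, 4.9]
opening: 0.387
```

>>> play_rows(targets=[{"jaw": 0.75,"dx": 0,"dy": 0,"dz": 0.0013,"yaw": 0},{"jaw": 0.75,"dx": 0,"dy": 0,"dz": 0.0013,"yaw": 0},{"jaw": 0.75,"dx": 0,"dy": 0,"dz": 0.0013,"yaw": 0},{"jaw": 0.75,"dx": 0,"dy": 0,"dz": 0.0013,"yaw": 0},{"jaw": 0.75,"dx": 0,"dy": 0,"dz": 0.0013,"yaw": 0}])

```text
clock: 19.45
tool_pos: [0.5593, -0.0829, 0.233]
eef_rot: [0.709, 0.706, -0.0, -0.002]
contact_force: [-3.4, 0.1, 8.6]
opening: 0.389
```

>>> play_rows(targets=[{"jaw": 0.75,"dx": 0,"dy": 0,"dz": 0.0015,"yaw": 0},{"jaw": 0.75,"dx": 0,"dy": 0,"dz": 0.0015,"yaw": 0},{"jaw": 0.75,"dx": 0,"dy": 0,"dz": 0.0015,"yaw": 0},{"jaw": 0.75,"dx": 0,"dy": 0,"dz": 0.0015,"yaw": 0},{"jaw": 0.75,"dx": 0,"dy": 0,"dz": 0.0015,"yaw": 0}])

```text
clock: 19.95
tool_pos: [0.5593, -0.0829, 0.2317]
eef_rot: [0.709, 0.706, 0.001, -0.001]
contact_force: [-4.1, 1.1, 12.9]
opening: 0.389
```

>>> play_rows(targets=[{"jaw": 0.75,"dx": 0,"dy": 0,"dz": 0.0017,"yaw": 0},{"jaw": 0.75,"dx": 0,"dy": 0,"dz": 0.0017,"yaw": 0},{"jaw": 0.75,"dx": 0,"dy": 0,"dz": 0.0017,"yaw": 0},{"jaw": 0.75,"dx": 0,"dy": 0,"dz": 0.0017,"yaw": 0},{"jaw": 0.75,"dx": 0,"dy": 0,"dz": 0.0017,"yaw": 0}])

```text
clock: 20.45
tool_pos: [0.5591, -0.083, 0.2317]
eef_rot: [0.709, 0.705, 0.003, 0.0]
contact_force: [-3.7, 0.4, 14.2]
opening: 0.386
```

Run:
```python
from h import *
status()
```

```text
t 20.45 pos [ 0.5591 -0.083   0.2317] yang -0.29 zdir [ 0.0043  0.003  -1.    ] F [-3.72  0.44 14.19] M [0.07 1.27 0.01] open 0.386
```

>>> play_rows(targets=[{"jaw": 0.75,"dx": 0,"dy": 0,"dz": 0.0019,"yaw": 0},{"jaw": 0.75,"dx": 0,"dy": 0,"dz": 0.0019,"yaw": 0},{"jaw": 0.75,"dx": 0,"dy": 0,"dz": 0.0019,"yaw": 0},{"jaw": 0.75,"dx": 0,"dy": 0,"dz": 0.0019,"yaw": 0},{"jaw": 0.75,"dx": 0,"dy": 0,"dz": 0.0019,"yaw": 0}])

```text
clock: 20.95
tool_pos: [0.5589, -0.083, 0.2317]
eef_rot: [0.709, 0.705, 0.004, 0.002]
contact_force: [-4.8, 1.2, 15.6]
opening: 0.388
```

Run:
```python
from h import *
status()
```

```text
t 20.95 pos [ 0.5589 -0.083   0.2317] yang -0.33 zdir [ 0.0091  0.0032 -1.    ] F [-4.84  1.21 15.64] M [0.15 1.46 0.02] open 0.388
```

It stopped dead: z stayed at 0.2317 while the force rose from 16 to 19 N, well above the 15 N driving maximum. I'll lift clear and look.

>>> play_rows(targets=[{"jaw": 0.75,"dx": 0,"dy": 0,"dz": -0.003,"yaw": 0},{"jaw": 0.75,"dx": 0,"dy": 0,"dz": -0.005,"yaw": 0},{"jaw": 0.75,"dx": 0,"dy": 0,"dz": -0.008,"yaw": 0},{"jaw": 0.75,"dx": 0,"dy": 0,"dz": -0.008,"yaw": 0},{"jaw": 0.75,"dx": 0,"dy": 0,"dz": -0.004,"yaw": 0}])

```text
clock: 21.45
tool_pos: [0.5579, -0.0829, 0.2601]
eef_rot: [0.709, 0.705, 0.004, 0.001]
contact_force: [-0.8, 0.4, -3.0]
opening: 0.385
```

Run:
```python
from h import *
status()
s=r.snapshot('side');save('s11.png',np.hstack([cv2.resize(s['frame'][90:250,220:400],(630,560))]))
```

```text
t 21.45 pos [ 0.5579 -0.0829  0.2601] yang -0.32 zdir [ 0.0069  0.0035 -1.    ] F [-0.75  0.41 -2.96] M [-0.1   0.01 -0.  ] open 0.385
```

View pics/s11.png

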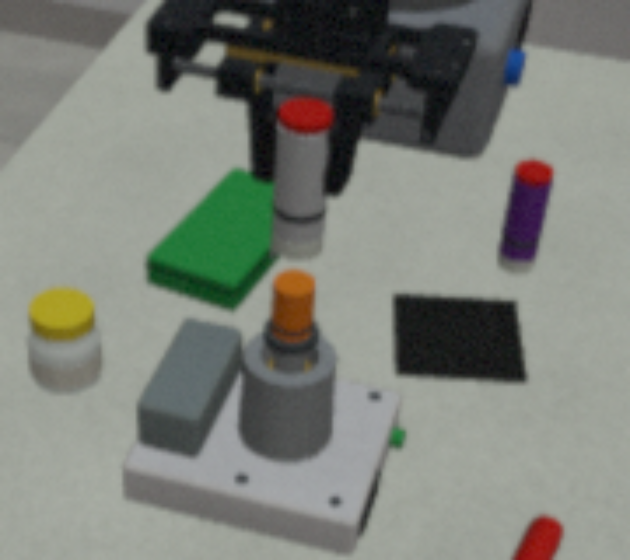

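Run:
```python
from h import *
s=r.snapshot('side');f=s['frame']
hsv=cv2.cvtColor(f,cv2.COLOR_RGB2HSV)
st,_,_=status()
for nm,lo,hi,box in (('orange',(8,150,120),(18,255,255),(290,160,320,200)),('red',(0,170,100),(6,255,255),(290,100,330,140))):
    m=cv2.inRange(hsv,lo,hi);u0,v0,u1,v1=box
    P=np.array([depthpt(s,u,v) for v in range(v0,v1) for u in range(u0,u1) if m[v,u]])
    z=P[:,2];print(nm,len(P),'z 90/98/max',np.percentile(z,[90,98,100]).round(4),'xy top',P[z>np.percentile(z,98)-.004].mean(0).round(4))
```

```text
t 21.55 pos [ 0.5581 -0.0829  0.2601] yang -0.32 zdir [ 0.0076  0.0034 -1.    ] F [-0.45  0.23 -3.15] M [-0.06  0.11  0.02] open 0.386
orange 112 z 90/98/max [0.1807 0.1817 0.182 ] xy top [ 0.5552 -0.0799  0.1797]
red 103 z 90/98/max [0.3116 0.3122 0.3357] xy top [ 0.5554 -0.0811  0.3108]
```

The arbor top is at about 0.180 (down ~11.5 mm, matching the tool travel), upright and central. The tapper hasn't slipped in the grip. I'll carry it back.

>>> play_rows(targets=[{"jaw": 0.75,"dx": -0.015,"dy": -0.008,"dz": -0.006,"yaw": 0},{"jaw": 0.75,"dx": -0.024,"dy": -0.013,"dz": 0,"yaw": 0},{"jaw": 0.75,"dx": -0.026,"dy": -0.0145,"dz": 0,"yaw": 0},{"jaw": 0.75,"dx": -0.026,"dy": -0.0145,"dz": 0,"yaw": 0},{"jaw": 0.75,"dx": -0.026,"dy": -0.0145,"dz": 0,"yaw": 0}])

```text
clock: 22.05
tool_pos: [0.4906, -0.2026, 0.2655]
eef_rot: [0.706, 0.708, 0.004, 0.001]
contact_force: [-0.1, 0.3, -2.1]
opening: 0.385
```

Run:
```python
from h import *
plan([0.447,-0.2853,0.22],5)
```

```text
t 22.05 pos [ 0.4906 -0.2026  0.2655] yang 0.15 zdir [ 0.0074  0.0042 -1.    ] F [-0.06  0.27 -2.07] M [-0.07  0.06 -0.04] open 0.385
0 dx -0.0166 dy -0.0088 dz 0.0090 yaw 0.003
1 dx -0.0166 dy -0.0088 dz 0.0090 yaw 0.000
2 dx -0.0166 dy -0.0088 dz 0.0090 yaw 0.000
3 dx -0.0166 dy -0.0088 dz 0.0090 yaw 0.000
4 dx -0.0166 dy -0.0088 dz 0.0090 yaw 0.000
left [0. 0. 0.] 0.0
```

>>> play_rows(targets=[{"jaw": 0.75,"dx": -0.022,"dy": -0.012,"dz": 0.008,"yaw": 0},{"jaw": 0.75,"dx": -0.02,"dy": -0.01,"dz": 0.01,"yaw": 0},{"jaw": 0.75,"dx": -0.016,"dy": -0.008,"dz": 0.01,"yaw": 0},{"jaw": 0.75,"dx": -0.01,"dy": -0.005,"dz": 0.01,"yaw": 0},{"jaw": 0.75,"dx": -0.003,"dy": -0.002,"dz": 0.01,"yaw": 0}])

```text
clock: 22.55
tool_pos: [0.4446, -0.2875, 0.2179]
eef_rot: [0.711, 0.703, 0.001, 0.003]
contact_force: [0.8, -0.1, -2.7]
opening: 0.388
```

Run:
```python
from h import *
plan([0.447,-0.2853,0.15],5)
```

```text
t 22.55 pos [ 0.4446 -0.2875  0.2179] yang -0.68 zdir [ 0.0066 -0.0032 -1.    ] F [ 0.76 -0.08 -2.71] M [-0.06  0.06 -0.02] open 0.388
0 dx 0.0005 dy 0.0004 dz 0.0136 yaw -0.012
1 dx 0.0005 dy 0.0004 dz 0.0136 yaw 0.000
2 dx 0.0005 dy 0.0004 dz 0.0136 yaw 0.000
3 dx 0.0005 dy 0.0004 dz 0.0136 yaw 0.000
4 dx 0.0005 dy 0.0004 dz 0.0136 yaw 0.000
left [0. 0. 0.] 0.0
```

>>> play_rows(targets=[{"jaw": 0.75,"dx": 0.0005,"dy": 0,"dz": 0.01,"yaw": -0.01},{"jaw": 0.75,"dx": 0.0005,"dy": 0,"dz": 0.014,"yaw": 0},{"jaw": 0.75,"dx": 0.0005,"dy": 0,"dz": 0.014,"yaw": 0},{"jaw": 0.75,"dx": 0,"dy": 0,"dz": 0.014,"yaw": 0},{"jaw": 0.75,"dx": 0,"dy": 0,"dz": 0.012,"yaw": 0}])

```text
clock: 23.05
tool_pos: [0.4474, -0.2825, 0.1499]
eef_rot: [0.705, 0.709, 0.003, 0.003]
contact_force: [0.2, 0.3, -3.0]
opening: 0.387
```

Run:
```python
from h import *
plan([0.447,-0.2853,0.095],5)
```

```text
t 23.05 pos [ 0.4474 -0.2825  0.1499] yang 0.34 zdir [ 9.1e-03 -6.0e-04 -1.0e+00] F [ 0.24  0.27 -3.01] M [-0.04  0.07  0.01] open 0.387
0 dx -0.0006 dy -0.0002 dz 0.0110 yaw 0.006
1 dx -0.0006 dy -0.0002 dz 0.0110 yaw 0.000
2 dx -0.0006 dy -0.0002 dz 0.0110 yaw 0.000
3 dx -0.0006 dy -0.0002 dz 0.0110 yaw 0.000
4 dx -0.0006 dy -0.0002 dz 0.0110 yaw 0.000
left [0. 0. 0.] 0.0
```

>>> play_rows(targets=[{"jaw": 0.75,"dx": -0.0007,"dy": -0.0006,"dz": 0.011,"yaw": 0.005},{"jaw": 0.75,"dx": -0.0007,"dy": -0.0006,"dz": 0.012,"yaw": 0},{"jaw": 0.75,"dx": -0.0007,"dy": -0.0006,"dz": 0.012,"yaw": 0},{"jaw": 0.75,"dx": 0,"dy": -0.0006,"dz": 0.011,"yaw": 0},{"jaw": 0.75,"dx": 0,"dy": 0,"dz": 0.008,"yaw": 0}])

```text
clock: 23.55
tool_pos: [0.4482, -0.2805, 0.091]
eef_rot: [0.704, 0.71, 0.004, 0.003]
contact_force: [-0.6, -0.1, -3.5]
opening: 0.387
```

Run:
```python
from h import *
plan([0.447,-0.2853,0.06],5)
```

```text
t 23.55 pos [ 0.4482 -0.2805  0.091 ] yang 0.47 zdir [ 0.0104  0.0023 -0.9999] F [-0.56 -0.08 -3.51] M [-0.03  0.1  -0.  ] open 0.387
0 dx -0.0010 dy -0.0003 dz 0.0062 yaw 0.008
1 dx -0.0010 dy -0.0003 dz 0.0062 yaw 0.000
2 dx -0.0010 dy -0.0003 dz 0.0062 yaw 0.000
3 dx -0.0010 dy -0.0003 dz 0.0062 yaw 0.000
4 dx -0.0010 dy -0.0003 dz 0.0062 yaw 0.000
left [0. 0. 0.] 0.0
```

>>> play_rows(targets=[{"jaw": 0.75,"dx": -0.0015,"dy": -0.0005,"dz": 0.005,"yaw": 0.008},{"jaw": 0.75,"dx": -0.0012,"dy": -0.0005,"dz": 0.006,"yaw": 0},{"jaw": 0.75,"dx": -0.001,"dy": -0.0003,"dz": 0.006,"yaw": 0},{"jaw": 0.75,"dx": -0.0005,"dy": 0,"dz": 0.006,"yaw": 0},{"jaw": 0.75,"dx": 0,"dy": 0,"dz": 0.003,"yaw": 0}])

```text
clock: 24.05
tool_pos: [0.4475, -0.2853, 0.0625]
eef_rot: [0.707, 0.707, 0.005, 0.003]
contact_force: [0.9, 1.0, -2.5]
opening: 0.388
```

Run:
```python
from h import *
plan([0.447,-0.2853,0.057],5)
```

```text
t 24.05 pos [ 0.4475 -0.2853  0.0625] yang -0.04 zdir [ 0.0111  0.0019 -0.9999] F [ 0.88  0.99 -2.49] M [-0.08  0.05 -0.02] open 0.388
0 dx -0.0000 dy -0.0001 dz 0.0011 yaw -0.001
1 dx -0.0000 dy -0.0001 dz 0.0011 yaw 0.000
2 dx -0.0000 dy -0.0001 dz 0.0011 yaw 0.000
3 dx -0.0000 dy -0.0001 dz 0.0011 yaw 0.000
4 dx -0.0000 dy -0.0001 dz 0.0011 yaw 0.000
left [0. 0. 0.] 0.0
```

>>> play_rows(targets=[{"jaw": 0.75,"dx": 0,"dy": 0,"dz": 0.001,"yaw": 0},{"jaw": 0.75,"dx": 0,"dy": 0,"dz": 0.001,"yaw": 0},{"jaw": 0.75,"dx": 0,"dy": 0,"dz": 0.001,"yaw": 0},{"jaw": 0.75,"dx": 0,"dy": 0,"dz": 0.001,"yaw": 0},{"jaw": 0.75,"dx": 0,"dy": 0,"dz": 0.0005,"yaw": 0}])

```text
clock: 24.55
tool_pos: [0.448, -0.2854, 0.0579]
eef_rot: [0.707, 0.707, 0.005, 0.004]
contact_force: [0.3, -0.3, -2.6]
opening: 0.389
```

Run:
```python
from h import *
plan([0.447,-0.2853,0.057],5)
```

```text
t 24.55 pos [ 0.448  -0.2854  0.0579] yang -0.03 zdir [ 0.012   0.0015 -0.9999] F [ 0.27 -0.32 -2.58] M [-0.04  0.05  0.  ] open 0.389
0 dx 0.0000 dy -0.0002 dz 0.0002 yaw -0.001
1 dx 0.0000 dy -0.0002 dz 0.0002 yaw 0.000
2 dx 0.0000 dy -0.0002 dz 0.0002 yaw 0.000
3 dx 0.0000 dy -0.0002 dz 0.0002 yaw 0.000
4 dx 0.0000 dy -0.0002 dz 0.0002 yaw 0.000
left [0. 0. 0.] 0.0
```

>>> play_rows(targets=[{"jaw": 0.75,"dx": 0,"dy": 0,"dz": 0.0004,"yaw": 0},{"jaw": 0.75,"dx": 0,"dy": 0,"dz": 0.0004,"yaw": 0},{"jaw": 0.75,"dx": 0,"dy": 0,"dz": 0.0004,"yaw": 0},{"jaw": 0.75,"dx": 0,"dy": 0,"dz": 0.0004,"yaw": 0},{"jaw": 0.75,"dx": 0,"dy": 0,"dz": 0.0004,"yaw": 0}])

```text
clock: 25.05
tool_pos: [0.4482, -0.2855, 0.0568]
eef_rot: [0.707, 0.707, 0.005, 0.004]
contact_force: [-0.6, 1.0, 4.5]
opening: 0.382
```

Run:
```python
from h import *
status()
```

```text
t 25.05 pos [ 0.4482 -0.2855  0.0568] yang -0.03 zdir [ 0.0127  0.0011 -0.9999] F [-0.61  1.    4.5 ] M [ 0.05  0.38 -0.05] open 0.382
```

The tapper is down on the mat (Fz +4.5 N, at the height it was picked up from). I'll open gently.

>>> play_rows(targets=[{"jaw": 0.55,"dx": 0,"dy": 0,"dz": 0,"yaw": 0},{"jaw": 0.5,"dx": 0,"dy": 0,"dz": 0,"yaw": 0},{"jaw": 0.4,"dx": 0,"dy": 0,"dz": 0,"yaw": 0},{"jaw": 0.2,"dx": 0,"dy": 0,"dz": 0,"yaw": 0},{"jaw": 0.1,"dx": 0,"dy": 0,"dz": -0.005,"yaw": 0}])

```text
clock: 25.55
tool_pos: [0.4488, -0.2859, 0.0619]
eef_rot: [0.707, 0.707, 0.005, 0.005]
contact_force: [-0.3, 0.4, -0.4]
opening: 0.749
```

Run:
```python
from h import *
status()
s=r.snapshot('wrist');save('w12.png',s['frame'])
```

```text
t 25.55 pos [ 0.4488 -0.2859  0.0619] yang -0.04 zdir [ 1.400e-02  3.000e-04 -9.999e-01] F [-0.31  0.37 -0.41] M [-0.06  0.09 -0.03] open 0.749
```

View pics/w12.png

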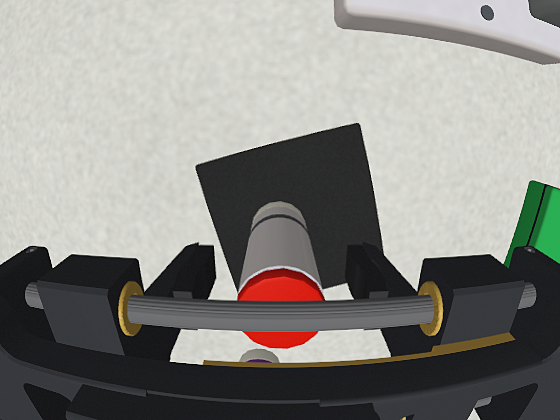

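The tapper is standing free on the mat, so I'll raise straight up.

>>> play_rows(targets=[{"jaw": 0,"dx": 0,"dy": 0,"dz": -0.012,"yaw": 0},{"jaw": 0,"dx": 0,"dy": 0,"dz": -0.016,"yaw": 0},{"jaw": 0,"dx": 0,"dy": 0,"dz": -0.018,"yaw": 0},{"jaw": 0,"dx": 0,"dy": 0,"dz": -0.018,"yaw": 0},{"jaw": 0,"dx": 0,"dy": 0,"dz": -0.018,"yaw": 0}])

```text
clock: 26.1
tool_pos: [0.4468, -0.2856, 0.1493]
eef_rot: [0.707, 0.707, 0.005, 0.004]
contact_force: [0.7, 0.8, -1.3]
opening: 1.005
```

>>> play_rows(targets=[{"jaw": 0,"dx": 0,"dy": 0,"dz": -0.02,"yaw": 0},{"jaw": 0,"dx": 0,"dy": 0,"dz": -0.02,"yaw": 0},{"jaw": 0,"dx": 0,"dy": 0,"dz": -0.02,"yaw": 0},{"jaw": 0,"dx": 0,"dy": 0,"dz": -0.01,"yaw": 0},{"jaw": 0,"dx": 0,"dy": 0,"dz": 0,"yaw": 0}])

```text
clock: 26.6
tool_pos: [0.4462, -0.2863, 0.2287]
eef_rot: [0.708, 0.707, 0.006, 0.008]
contact_force: [-0.6, -0.1, 0.4]
opening: 0.998
```

Run:
```python
from h import *
status()
s=r.snapshot('side');save('s13.png',np.vstack([cv2.resize(s['frame'][90:250,220:400],(630,560))]))
f=s['frame'];hsv=cv2.cvtColor(f,cv2.COLOR_RGB2HSV)
for nm,lo,hi,box in (('orange',(8,150,120),(18,255,255),(290,160,320,200)),('red',(0,170,100),(6,255,255),(340,145,366,175))):
    m=cv2.inRange(hsv,lo,hi);u0,v0,u1,v1=box
    P=np.array([depthpt(s,u,v) for v in range(v0,v1) for u in range(u0,u1) if m[v,u]])
    z=P[:,2];print(nm,len(P),np.percentile(z,[90,98,100]).round(4),P[z>np.percentile(z,98)-.004].mean(0).round(4))
s=r.snapshot('top');save('t13.png',s['frame'])
```

```text
t 26.6 pos [ 0.4462 -0.2863  0.2287] yang -0.07 zdir [ 0.0198 -0.0032 -0.9998] F [-0.64 -0.06  0.38] M [-0.02  0.1  -0.03] open 0.998
orange 97 [0.1809 0.1814 0.1817] [ 0.5549 -0.0794  0.1799]
red 58 [0.1077 0.1085 0.1089] [ 0.4467 -0.2831  0.1065]
```

View pics/s13.png

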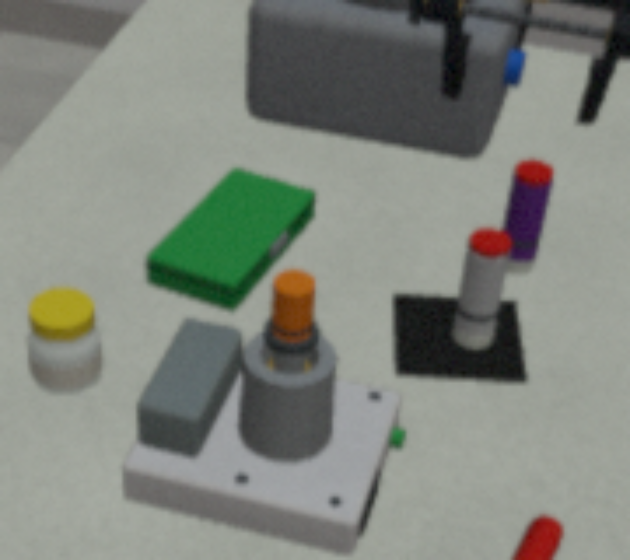

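View pics/t13.png

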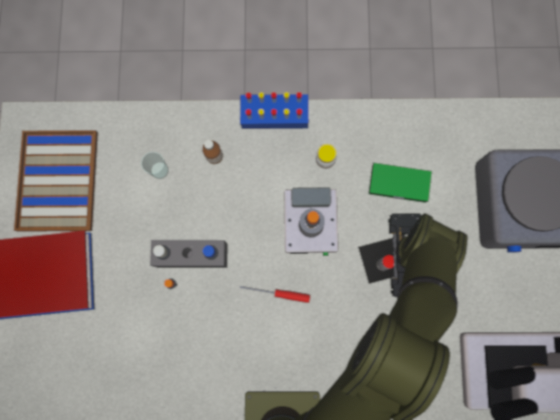

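The final views show the arbor upright in the socket (side crop (294,310)) and the tapper upright on its mat ((480,290)). The bystanders haven't moved and the gripper is clear, so I'll hand in.

```bash
python3 -c "
from plant import r
print(r.finish_job())"
```

```text
the job is handed in; nothing more can be done
None
```

I handed the job in at 26.6 s with every step done. I could not see the catch itself, so "pressed in" rests on the dead stop, and `finish_job` gave no verdict.

- **Seating:** I took the larger orange-handled arbor from the rack's middle hole, let it down into the taper socket until its weight was carried, and released it upright.
- **Taps:** The first tap drove it about 5 mm at roughly 9 N, and I lifted the tapper clear. The second drove it to about 11.5 mm in total. There the tool height held at 0.2317 m while the force rose from about 16 to 19 N, above the 15 N driving maximum. The forces are readings at the end of each move, with the tapper's weight added. The highest I saw was about 19 N, but I did not see peaks in between.
- **Final pictures:**
  - The arbor is upright with its top at about 0.180 m, which matches the tool's travel.
  - The tapper stands upright on its mat within about 3 mm of where it was.
  - The other things look unmoved, and the gripper is open and clear.

**Disagreements:** The fixed cameras read x about 2.5 mm lower than the arm, and I corrected for that. The tool tilted by up to about 1° during moves. While the arbor was let down and while tapping there was a small sideways force, at most about 5 N.

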